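# Change the carver's bench over from the resin blank to the boxwood gourd

## Task

Change the bench over from picking out the black resin blank to stoning the boxwood gourd: the gourd goes into the holding jaw (already backed off), upright on its square stub, centred and square between the leather pads, and the blank goes in the wooden cradle in its place, also upright (the cork pad is free for parking one meanwhile). Put the dental pick away lengthwise in the tin tray, and lay the grey stone flat in the middle of the leather-topped tool rest, along it, where the pick was. Leave the tin canister standing where it is.

Things in the scene. Friction and masses are not known exactly. Their poses are not given: they have to be found in the camera images.
- blank_center (a point): Black resin blank: a plain rectangular block with a square plan, 30 x 30 mm and 46 mm tall, about 55 g, loose. Starts standing in the holding jaw, faces roughly parallel to the pads. Point: its centre, 23 mm above its underside; z up, x and y square to its side faces.
- gourd_center (a point): Boxwood gourd netsuke, pale yellow wood: a square waste stub 30 x 30 mm and 21 mm high below, and on it a turned two-bulb gourd (lower bulb 28 mm wide, waist 13 mm, upper bulb 19 mm, small stalk), 54 mm tall in all, about 40 g, loose. Starts standing in the wooden cradle. Best gripped on two opposite faces of the stub. Point: half-way up, 27 mm above its underside (so 6 mm above the top of the stub); z up, x and y square to the stub's faces.
- pick_center (a point): Steel dental pick: hexagonal grip 92 mm long and about 11 mm wide, 10 mm high as it lies, with thin shanks at both ends, 144 mm long in all, about 28 g, loose. Starts lying lengthwise on the leather-topped tool rest. Point: centre of the grip, 5 mm above what it lies on, also its centre of mass; x along the pick, z up.
- stone_center (a point): Grey ceramic stone: flat bar 100 x 25 x 13 mm with square edges, about 110 g, loose. Starts lying on a fixed pale wooden stone holder (132 x 44 mm, 14 mm high, with a cleat 6 mm higher across each end, beyond the stone's ends; nothing along its sides). Point: its centre, 6.5 mm above its underside; x along its length (100 mm), y across (25 mm), z up.
- jaw_seat (a point): Swivel holding jaw, fixed: dark round base and ball, a level steel bar 116 x 36 mm, and on the bar two upright cheeks faced with leather, with a brass knob at its -x end (reaching 87 mm from the middle). Point: on top of the bar (45 mm above the table), midway between the leather pads. The pads face each other along x, 46 mm apart, are 36 mm wide along y and rise 16 mm (their cheeks 19 mm) above the point; both y sides are open for fingers. z up.
- cradle_seat (a point): Wooden waiting cradle, fixed: board 76 x 70 mm, 14 mm thick, with two cleats along y. Point: middle of the floor between the cleats, 14 mm above the table. The cleats face each other along x, 46 mm apart, 11 mm high above the point; both y sides are open for fingers. z up.
- rest_top (a point): Leather-topped tool rest, fixed: flat dark wooden plinth 150 x 60 mm, 16 mm high, without a rim. Point: middle of its top; x along its length, y across, z up.
- tray_floor (a point): Shallow tin tray, fixed, for the pick: inside 180 mm (x) by 82 mm (y), rim 7 mm above its floor. Point: middle of its inner floor, 3 mm above the table; x along its length, z up.
- pad_top (a point): Round cork pad, fixed, 96 mm across and 6 mm thick, free: the spot to park a piece on. Point: middle of its top; z up, its yaw is of no meaning.
- canister_center (a point): Tin screw-top canister, a bystander, loose, 42 mm across and 48 mm high. Point: its centre, 24 mm above the table.
Not all that is in view belongs to the job. What is meant by the part that bears stone_center is not orange or purple, and is the smaller of those in its own colour.

How it is judged:
At the end, for the whole second after the job is handed in: Gourd upright in the jaw, 12 mm of centre, 15 deg of square; blank upright in the cradle, 22 mm along it; pick flat in the tray, 20 mm along and 38 mm across; stone flat on the rest, 25 mm along and 18 mm across; both 17 deg of lengthwise; all at rest (x of gourd_center in the frame of jaw_seat between -0.012 and 0.012 m and y of gourd_center in the frame of jaw_seat between -0.012 and 0.012 m and z of gourd_center in the frame of jaw_seat between 0.023 and 0.031 m and angle between each of gourd_center, blank_center's own z axis and vertical below 0.12 rad and (angle between the x axis of gourd_center and the x axis of jaw_seat, either way round below 0.26 rad or angle between the x axis of gourd_center and the y axis of jaw_seat, either way round below 0.26 rad) and linear speed of each of gourd, blank, pick, stone below 0.02 m/s and x of blank_center in the frame of cradle_seat between -0.014 and 0.014 m and y of blank_center in the frame of cradle_seat between -0.022 and 0.022 m and z of blank_center in the frame of cradle_seat between 0.019 and 0.027 m and x of pick_center in the frame of tray_floor between -0.02 and 0.02 m and y of pick_center in the frame of tray_floor between -0.038 and 0.038 m and z of pick_center in the frame of tray_floor between 0.001 and 0.009 m and angle between the x axis of pick_center and the x axis of tray_floor, either way round below 0.3 rad and x of stone_center in the frame of rest_top between -0.025 and 0.025 m and y of stone_center in the frame of rest_top between -0.018 and 0.018 m and z of stone_center in the frame of rest_top between 0.0025 and 0.0105 m and angle between the x axis of stone_center and the x axis of rest_top, either way round below 0.3 rad); the robot touches nothing.
It fails at once if the tin canister is knocked over or shifted by more than 25 mm (distance of canister_center from where it was at the start of the episode above 0.025 m or angle between canister_center's own z axis and vertical above 0.5 rad).
It also fails if it takes over 122 s, if anything falls off the work surface, if the arm or the gripper's body presses on something with over 40 N, if the wrist force passes 120 N, or if a joint passes its speed limit or range.

## Robot

A 7-joint arm with a two-finger parallel gripper is mounted at the origin on the work surface. World frame = base frame: x ahead of the robot, y to its left, z up, the work surface at z = 0. Lengths are in m, angles in rad, forces in N, time in s.
With the tool pointing down it reaches from about 0.35 to 0.9 m from the base axis. Payload 7.2 kg.
Tool frame: the origin (TCP) lies on the centre line of the jaws, within the pads' length; the fingertips stand r.tcp_to_tips ahead of it and the grasp point (between the pads) lies 6 mm ahead of it (r.tcp_to_tips is the distance from the TCP to the fingertips, in m); z points along the fingers, y is the direction in which the jaws open and shut (so a half turn about z gives the same grasp; the last joint's range is limited). The gripper opens to 88 mm and grips with 3 to 60 N. Pads are 20 mm wide; open, the fingers measure 115 mm over their backs; the gripper's body (75 mm by 178 mm) begins 61 mm behind the grasp point.
Start: joints at [1.169, 0.411, -0.013, 1.596, 0.006, 1.134, -0.082], TCP at [0.205, -0.591, 0.212] pointing down, gripper open.
Joint ranges: [-2.95, 2.95], [-0.29, 1.99], [-1.47, 1.44], [0.14, 2.54], [-1.03, 4.17], [0.13, 1.85], [-2.86, 2.86]. Speed limits (rad/s): [2.39, 2.39, 3.01, 3.01, 3.14, 3.14, 3.14].

## Interface

Orientations are given as a rotation vector (axis times angle).
In Python, from rig import r, optics, job gives the robot as it stands. The module is installed in compiled form; this text tells all that it offers.
- The arm moves only by the tool servo_tool, never from a script. Its argument "deltas" is a list of rows, each a list of 2 entries, a list of its own where there are three numbers: the shift along the tool's x, y, z in cm, then the turn about the tool's z in degrees. In form: [[[x, y, z], roll], ...]. A call has exactly 5 rows; each row is the pose to reach, as a shift and turn from the pose commanded when the call began, along the tool's axes at that moment; what a row does not reach only later rows make up. A row lasts 1/10 s, in which the tool goes at most 50 mm and 8.59 degrees, less where a joint would pass 70% of its speed; a pose out of reach is approached as far as the arm can. A call with a gripper value outside its range is refused whole. "jaw" is the closure, from 0 (fully open) to 1 (shut), set as the call begins (left out, the last holds). The fingers move at their own pace and stop on an object; "grip_force" is the grip in N (left out, the last holds). Time passes only in rows, so rows that repeat a pose let the fingers close, or fill a call up. It gives the time, the measured TCP pose, the force and the opening at its end, in the units of the state.
- r.sense(): the state, without advancing time (a new reading comes with each control period).
- optics.camera(name): name is "scene" or "side" or "wrist"; returns the picture (480x640x3 uint8, red, green, blue); there is no depth.
- optics.get_calibration(name): a dict with "fx", "fy", "cx", "cy" (pixels), "position" and "orientation" of the camera in the world; the wrist camera has in their place "tool_from_camera" (4x4, takes a point from camera to tool coordinates, whose origin is the TCP and whose axes are the flange's). Camera axes: x right, y down, z forward; pixel columns grow to the right and rows downward; lengths in m; the calibration is good to about 2 mm. A picture is of the moment at which its call begins: read the wrist's pose just before it. get_calibration takes no time and is no camera call.
- job.finish_job(): hands the job in, once; it reports no verdict.
The state is a dict: "time": time; "qpos": joint angles; "qvel": joint speeds; "effort": joint torques, N m; "tool_pos": TCP position; "tcp_rot": TCP orientation; "force": force on the tool from outside, world axes, zero at the start; "ft_torque": the same for the moment, N m; "gripper_width": opening from 0.0 (shut) to 1.0 (fully open).
Only numpy, scipy, OpenCV 4.12 (cv2) and the standard library are available. Lean on these libraries where they do the work, as an engineer would, in place of code of your own. Each camera call takes 0.05 s, during which the arm holds its last target.

## Working session

There is one attempt and no reset: what is moved stays moved. The work goes in short steps, Python scripts to look and compute and a tool call to move; the robot and the scene stay as the last step left them, time stands still between calls to the robot, and variables do not carry over. Pictures are saved under pics/ and viewed, and the job is handed in when it is done.

Besides the shell and the picture viewer there is one more tool, called after "Call:" as name([rows], argument=value, ...), one row to a line, values as JSON. servo_tool: Moves the arm, as the interface text tells. Its arguments: {"type":"object","properties":{"deltas":{"type":"array"},"jaw":{"type":"number"},"grip_force":{"type":"number"}},"required":["deltas"]}

```bash
mkdir -p pics; ls; python3 - <<'E'
from rig import r, optics, job
import cv2
s=r.sense();print(s, r.tcp_to_tips)
for n in ["scene","side","wrist"]:
    s=r.sense()
    im=optics.camera(n);cv2.imwrite(f"pics/{n}0.png",im[:,:,::-1]);c=optics.get_calibration(n);print(n,c)
E
```

```text
pics
{'time': 0.0, 'qpos': array([ 1.16878754,  0.41188154, -0.01270231,  1.59704732,  0.00563608,
        1.13429154, -0.08223178]), 'qvel': array([-0.00151839, -0.00066358,  0.00059604,  0.00017616, -0.00054033,
       -0.00170177, -0.00072215]), 'effort': array([-8.48456457e-04, -5.87951303e+01,  6.40647076e-01, -2.91079009e+01,
       -5.39586274e-02,  1.83754350e-02,  1.13510730e-04]), 'tool_pos': array([ 0.204548  , -0.590027  ,  0.21141926]), 'tcp_rot': array([-3.09641955e+00, -5.21657822e-01,  6.44854518e-04]), 'force': array([ 0.89460241, -0.56014577,  0.49441504]), 'ft_torque': array([-0.03545653, -0.03402601, -0.00343977]), 'gripper_width': 1.000461222426825} 0.025
scene {'fx': 528.7354209256433, 'fy': 528.7354209256433, 'cx': 315.56431484279824, 'cy': 244.91205593753904, 'position': array([ 0.93535877, -0.65186893,  0.73558913]), 'orientation': array([-2.21355929, -0.65515393,  0.26829847])}
side {'fx': 466.64897437936384, 'fy': 466.64897437936384, 'cx': 326.3447145097754, 'cy': 250.26561957138125, 'position': array([ 0.28402045, -0.73495887,  0.77876957]), 'orientation': array([-2.25217633,  0.46537226, -0.18266812])}
wrist {'fx': 334.84161568420325, 'fy': 334.84161568420325, 'cx': 318.3445657244143, 'cy': 236.31481186578765, 'tool_from_camera': array([[ 7.70073838e-04, -9.68542657e-01, -2.48846397e-01,
         6.82282325e-02],
       [ 9.99999688e-01,  7.89884537e-04,  2.02403168e-05,
        -3.18789199e-04],
       [ 1.76956311e-04, -2.48846335e-01,  9.68542963e-01,
        -1.73044310e-01],
       [ 0.00000000e+00,  0.00000000e+00,  0.00000000e+00,
         1.00000000e+00]])}
```

View pics/scene0.png

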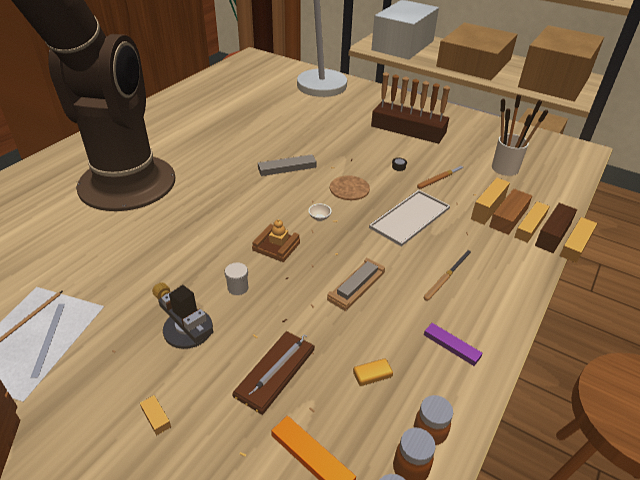

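View pics/side0.png

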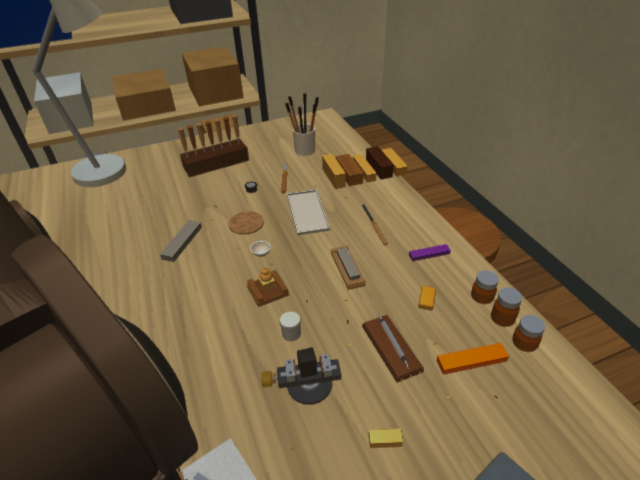

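View pics/wrist0.png

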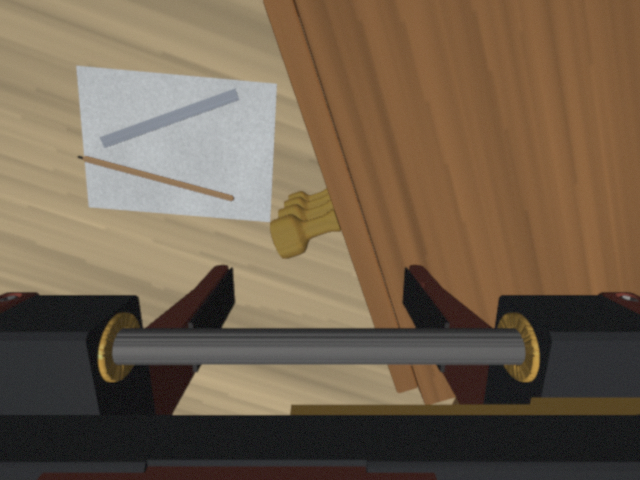

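Stone candidates in the scene view: grey bar on the pale holder (360,278), a larger loose grey bar (287,165), an orange bar (312,450) and a purple bar (453,343). I choose the smaller grey one, on the holder at (360,278), and will check it in close crops.

```bash
cat > h.py <<'E'
import numpy as np, cv2
from scipy.spatial.transform import Rotation as R
from rig import r, optics, job
def cam(n,s=None):
    c=optics.get_calibration(n);K=np.array([[c['fx'],0,c['cx']],[0,c['fy'],c['cy']],[0,0,1]])
    if n=='wrist':
        T=np.eye(4);T[:3,:3]=R.from_rotvec(s['tcp_rot']).as_matrix();T[:3,3]=s['tool_pos'];T=T@c['tool_from_camera']
        return K,T[:3,:3],T[:3,3]
    return K,R.from_rotvec(c['orientation']).as_matrix(),np.array(c['position'])
def ray(C,p):
    K,A,o=C;d=A@np.linalg.inv(K)@np.array([p[0],p[1],1.]);return o,d/np.linalg.norm(d)
def plane(C,p,z):
    o,d=ray(C,p);return o+d*(z-o[2])/d[2]
def tri(C1,p1,C2,p2):
    o1,d1=ray(C1,p1);o2,d2=ray(C2,p2)
    t=np.linalg.lstsq(np.c_[d1,-d2],o2-o1,rcond=None)[0]
    a=o1+t[0]*d1;b=o2+t[1]*d2;return (a+b)/2,np.linalg.norm(a-b)
def proj(C,X):
    K,A,o=C;q=K@(A.T@(np.asarray(X)-o));return q[:2]/q[2]
E
python3 - <<'E'
from h import *
S=cam('scene');D=cam('side')
P={'jaw(blank top)':((182,293),(307,355)),'gourd':((278,225),(265,270)),'stone':((360,278),(348,263)),'rest/pick':((278,366),(393,342)),'tray':((410,217),(308,212)),'pad':((350,187),(246,222)),'can':((236,268),(290,318)),'dish':((319,210),(260,246))}
for k,(a,b) in P.items():
    X,e=tri(S,a,D,b);print(k,X.round(3),round(e,4))
a=cv2.imread('pics/scene0.png');b=cv2.imread('pics/side0.png')
c1=cv2.resize(a[210:420,140:400],None,fx=3,fy=2.85,interpolation=cv2.INTER_CUBIC)
c2=cv2.resize(b[230:410,240:440],None,fx=3.3,fy=3.3,interpolation=cv2.INTER_CUBIC)
cv2.imwrite('pics/c1.png',c1);cv2.imwrite('pics/c2.png',c2)
E
```

```text
jaw(blank top) [ 0.434 -0.253  0.089] 0.0019
gourd [0.437 0.018 0.056] 0.0047
stone [0.635 0.006 0.018] 0.004
rest/pick [ 0.62  -0.243  0.016] 0.0017
tray [0.628 0.254 0.002] 0.0016
pad [0.457 0.282 0.001] 0.0004
can [ 0.443 -0.127  0.05 ] 0.0023
dish [0.458 0.141 0.024] 0.0027
```

View pics/c1.png

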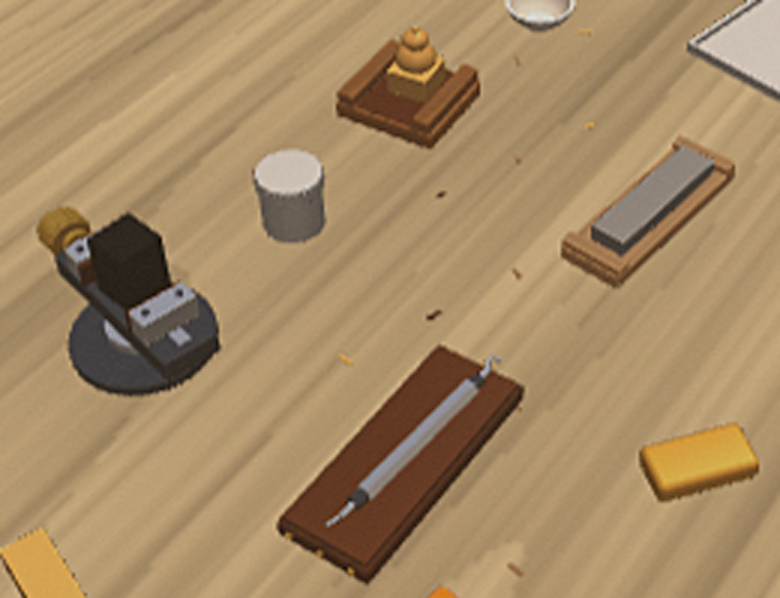

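View pics/c2.png

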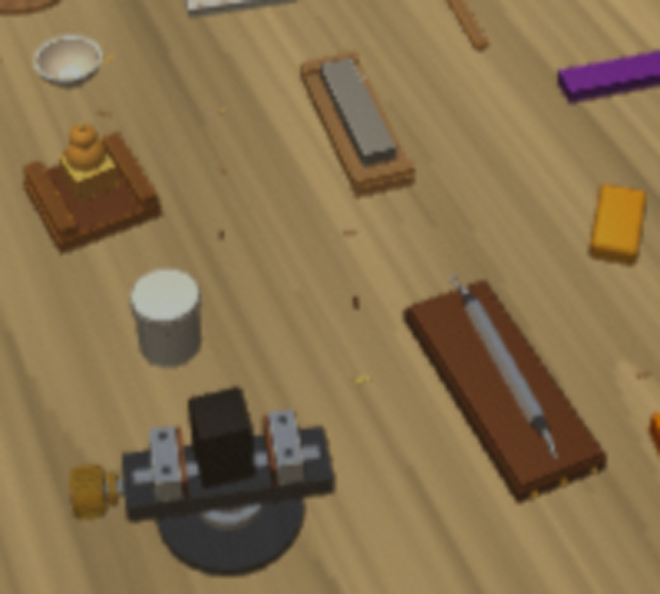

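```bash
cat >> h.py <<'E'
def yaw(s): 
    x=R.from_rotvec(s['tcp_rot']).as_matrix()[:,0];return np.degrees(np.arctan2(x[1],x[0]))
def to(s,X,yw=None):
    """delta in tool cm + roll deg to bring TCP to world X, yaw yw"""
    A=R.from_rotvec(s['tcp_rot']).as_matrix();d=A.T@(np.array(X)-s['tool_pos'])*100
    y0=yaw(s);rr=None if yw is None else (-(yw-y0)+180)%360-180
    print('delta cm',d.round(2),'roll',rr,'yaw0',round(y0,2))
E
python3 - <<'E'
from h import *
S=cam('scene');D=cam('side')
f=lambda p:(p[0]/3+140,p[1]/2.85+210)
g=lambda p:(p[0]/3.3+240,p[1]/3.3+230)
for nm,C,k,ps,z in [('jaw side',D,g,[(88,490),(330,460)],.045),('jaw sc',S,f,[(63,228),(215,345)],.045),('rest sc L',S,f,[(282,523),(440,347)],.016),('rest side L',D,g,[(408,312),(520,490)],.016),('pick s',S,f,[(335,522),(492,360)],.02),('hold sc',S,f,[(564,242),(675,140)],.014),('crad cleat sc',S,f,[(345,100),(393,45)],.025),('crad front',S,f,[(338,105),(430,142)],.01)]:
    a=[plane(C,k(p),z) for p in ps];d=a[1]-a[0];print(nm,a[0].round(3),a[1].round(3),np.degrees(np.arctan2(d[1],d[0])).round(1),np.linalg.norm(d).round(3))
for p in [(370,243),(447,199),(403,240),(417,194)]: print('tray sc',plane(S,p,.01).round(3))
s=r.sense();print(s['tool_pos']);to(s,[.37,-.27,.25],0)
E
```

```text
jaw side [ 0.357 -0.242  0.045] [ 0.488 -0.278  0.045] -15.4 0.135
jaw sc [ 0.363 -0.24   0.045] [ 0.5   -0.262  0.045] -9.1 0.139
rest sc L [ 0.592 -0.321  0.016] [ 0.591 -0.175  0.016] 90.6 0.146
rest side L [ 0.586 -0.179  0.016] [ 0.586 -0.321  0.016] -89.7 0.142
pick s [ 0.616 -0.307  0.02 ] [ 0.623 -0.17   0.02 ] 87.3 0.138
hold sc [ 0.604 -0.06   0.014] [0.615 0.065 0.014] 85.1 0.125
crad cleat sc [ 0.414 -0.033  0.025] [0.405 0.035 0.025] 97.9 0.068
crad front [ 0.402 -0.027  0.01 ] [ 0.477 -0.024  0.01 ] 2.2 0.075
tray sc [0.598 0.118 0.01 ]
tray sc [0.674 0.356 0.01 ]
tray sc [0.652 0.166 0.01 ]
tray sc [0.608 0.335 0.01 ]
[ 0.20459775 -0.59018157  0.21165035]
delta cm [ 26.12 -24.84  -3.81] roll 19.123539693680783 yaw0 19.12
```

```bash
python3 - <<'E'
from h import *
s=r.sense();to(s,[.385,-.245,.22],-12)
E
```

```text
delta cm [ 28.35 -26.7   -0.81] roll 31.123539693680783 yaw0 19.12
```

Call:
servo_tool([
  [[3,-3,-0.8],6],
  [[6.5,-6,-0.8],12],
  [[10,-9.5,-0.8],18],
  [[13.5,-13,-0.8],24],
  [[17,-16,-0.8],31],
])

```text
time: 0.65
tool_pos: [0.3133, -0.3814, 0.2202]
tcp_rot: [-3.124, 0.332, 0.0]
force: [1.6, -0.2, -0.6]
gripper_width: 1.005
```

```bash
python3 - <<'E'
from h import *
s=r.sense();print(s['tool_pos']);to(s,[.385,-.245,.22],-12)
E
```

```text
[ 0.31326383 -0.38138226  0.22015106]
delta cm [  4.15 -14.84   0.02] roll -0.12454362630396076 yaw0 -12.12
```

Call:
servo_tool([
  [[1,-3.8,0],0],
  [[2,-7.5,0],0],
  [[3,-11,0],0],
  [[4.1,-14.8,0],0],
  [[4.1,-14.8,0],0],
])

```text
time: 1.15
tool_pos: [0.3859, -0.2425, 0.2203]
tcp_rot: [-3.124, 0.313, -0.001]
force: [-1.2, -0.6, -0.1]
gripper_width: 1.003
```

```bash
cat >> h.py <<'E'
def snap(name):
    import pickle
    s=r.sense();im=optics.camera('wrist')[:,:,::-1].copy();cv2.imwrite(f'pics/{name}.png',im);pickle.dump(dict(s),open(f'pics/{name}.pkl','wb'));print(s['tool_pos'].round(4),round(yaw(s),2),s['time']);return s,im
def load(name):
    import pickle
    s=pickle.load(open(f'pics/{name}.pkl','rb'));return s,cam('wrist',s)
E
python3 -c "
from h import *
snap('w1')"
```

```text
[ 0.3859 -0.2425  0.2203] -11.46 1.15
```

View pics/w1.png

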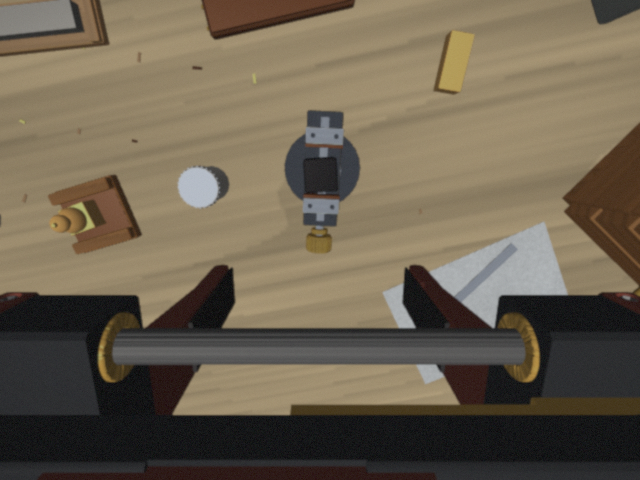

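```bash
python3 - <<'E'
from h import *
im=cv2.imread('pics/w1.png')
a=cv2.resize(im[100:260,270:380],None,fx=3.7,fy=3.7,interpolation=cv2.INTER_CUBIC)
b=cv2.resize(im[165:265,35:145],None,fx=3.7,fy=3.7,interpolation=cv2.INTER_CUBIC)
c=np.zeros((592,814,3),np.uint8);c[:a.shape[0],:a.shape[1]]=a;c[:b.shape[0],407:]=b[:,:407];cv2.imwrite('pics/w1c.png',c[:,:800])
E
```

```text
(no output)
```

View pics/w1c.png

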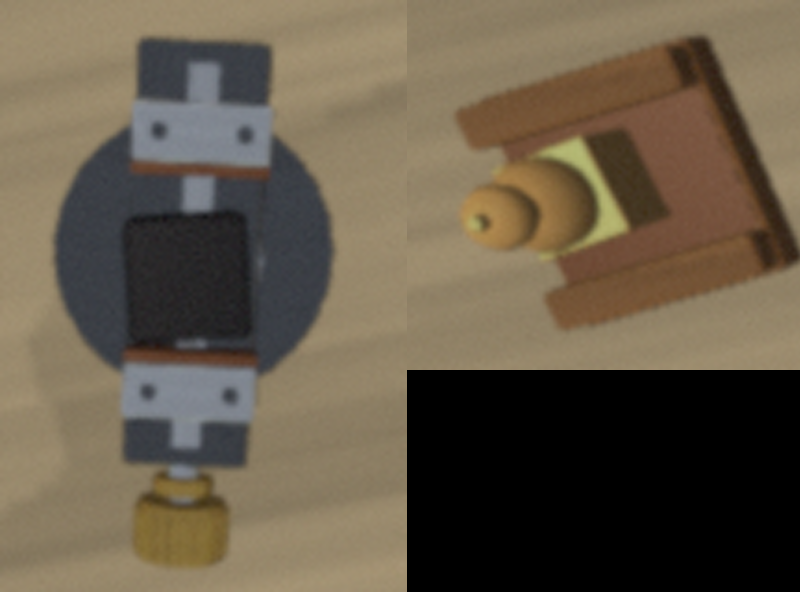

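```bash
python3 - <<'E'
from h import *
s,C=load('w1')
f=lambda p:(p[0]/3.7+270,p[1]/3.7+100)
g=lambda p:((p[0]-407)/3.7+35,p[1]/3.7+165)
def ang(a,b): d=b-a;return np.degrees(np.arctan2(d[1],d[0])).round(1),np.linalg.norm(d).round(4)
u=[plane(C,f(p),.064) for p in [(133,101),(271,104),(268,167),(133,162)]]
l=[plane(C,f(p),.064) for p in [(123,362),(256,365),(254,418),(122,416)]]
print('cheek',np.mean(u,0).round(4),np.mean(l,0).round(4),ang(np.mean(l,0),np.mean(u,0)),'mid',(np.mean(u+l,0)).round(4),ang(u[0],u[1]),ang(l[0],l[1]))
p=[plane(C,f(q),.061) for q in [(133,176),(270,180),(123,348),(256,350)]]
print('pad mid',np.mean(p,0).round(4),ang((p[2]+p[3])/2,(p[0]+p[1])/2))
b=[plane(C,f(q),.091) for q in [(124,217),(246,211),(250,336),(129,344)]]
print('blank',np.mean(b,0).round(4),ang(b[0],b[1]),ang(b[3],b[0]),ang(b[2],b[1]),ang(b[3],b[2]))
e=[plane(C,f(q),.045) for q in [(138,40),(271,46),(124,463),(245,466)]]
print('bar',np.mean(e,0).round(4),ang((e[2]+e[3])/2,(e[0]+e[1])/2))
k=[plane(C,g(q),.014+.011) for q in [(457,110),(693,40),(548,292),(770,232)]]  # outer-top corners
# cleats top corners
c1=[plane(C,g(q),.025) for q in [(457,110),(665,44),(675,83),(470,148)]]
c2=[plane(C,g(q),.025) for q in [(547,292),(752,231),(765,270),(565,328)]]
print('cleats',np.mean(c1,0).round(4),np.mean(c2,0).round(4),ang(np.mean(c2,0),np.mean(c1,0)),'mid',np.mean(c1+c2,0).round(4),ang(c1[0],c1[1]),ang(c2[0],c2[1]))
st=[plane(C,g(q),.035) for q in [(585,137),(632,229)]];print('stub edge',ang(*st),np.mean(st,0).round(4))
E
```

```text
cheek [ 0.4643 -0.2633  0.064 ] [ 0.4002 -0.2473  0.064 ] (np.float64(-14.1), np.float64(0.0661)) mid [ 0.4322 -0.2553  0.064 ] (np.float64(-102.6), np.float64(0.035)) (np.float64(-102.7), np.float64(0.0355))
pad mid [ 0.4321 -0.2555  0.061 ] (np.float64(-15.3), np.float64(0.0445))
blank [ 0.4314 -0.253   0.091 ] (np.float64(-98.7), np.float64(0.029)) (np.float64(-9.7), np.float64(0.0302)) (np.float64(-8.8), np.float64(0.0297)) (np.float64(-97.6), np.float64(0.0295))
bar [ 0.4319 -0.2552  0.045 ] (np.float64(-14.0), np.float64(0.1145))
cleats [0.4625 0.0125 0.025 ] [0.4034 0.0062 0.025 ] (np.float64(6.1), np.float64(0.0594)) mid [0.433  0.0094 0.025 ] (np.float64(-84.8), np.float64(0.068)) (np.float64(-85.1), np.float64(0.069))
stub edge (np.float64(-173.0), np.float64(0.029)) [0.4356 0.0025 0.035 ]
```

```bash
python3 - <<'E'
from h import *
s=r.sense();to(s,[.4315,-.253,.110],-9)
E
```

```text
delta cm [ 4.75 -0.17 11.03] roll -2.598176940771822 yaw0 -11.6
```

Call:
servo_tool([
  [[2.4,-0.1,1],-1.3],
  [[4.7,-0.2,3],-2.6],
  [[4.7,-0.2,6],-2.6],
  [[4.7,-0.2,9],-2.6],
  [[4.7,-0.2,11],-2.6],
])

```text
time: 1.7
tool_pos: [0.4283, -0.2561, 0.108]
tcp_rot: [-3.131, 0.257, 0.004]
force: [0.1, 0.4, -0.5]
gripper_width: 1.0
```

```bash
python3 - <<'E'
from h import *
s,im=snap('w2');to(s,[.4315,-.253,.080],-9)
E
```

```text
[ 0.4283 -0.2561  0.108 ] -9.37 1.7
delta cm [ 0.27 -0.35  2.8 ] roll -0.36730946981396073 yaw0 -9.37
```

View pics/w2.png

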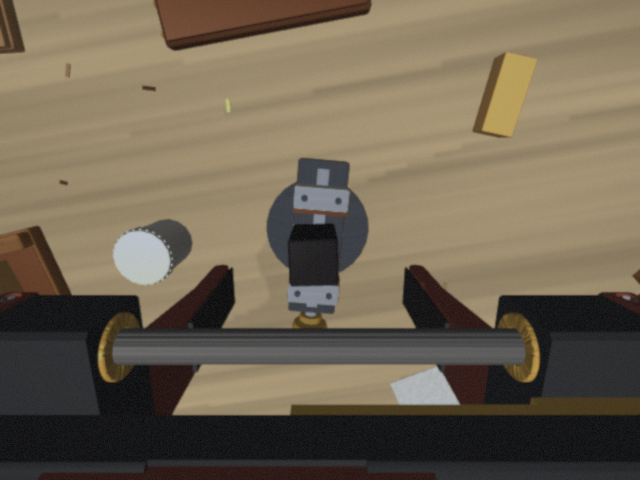

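```bash
python3 - <<'E'
from h import *
for i in range(3):
    s=r.sense();print(s['time'],s['tool_pos'].round(4),yaw(s).round(2))
im=cv2.imread('pics/w2.png');cv2.imwrite('pics/w2c.png',cv2.resize(im[150:340,250:390],None,fx=4,fy=3.1,interpolation=cv2.INTER_CUBIC))
E
```

```text
1.75 [ 0.4269 -0.2553  0.1057] -9.37
1.75 [ 0.4269 -0.2553  0.1057] -9.37
1.75 [ 0.4269 -0.2553  0.1057] -9.37
```

View pics/w2c.png

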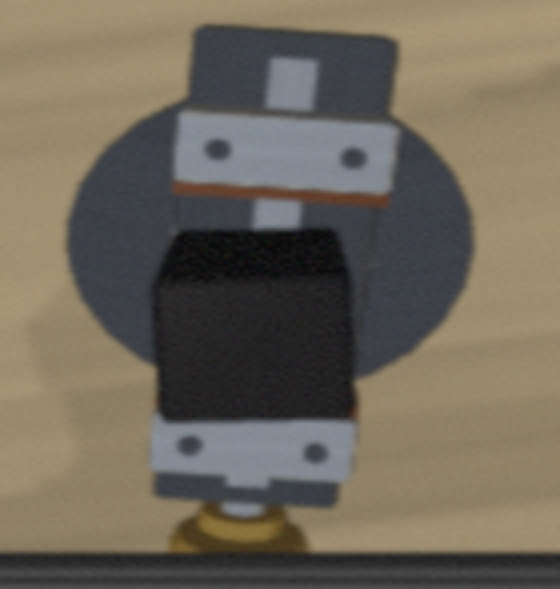

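```bash
python3 - <<'E'
from h import *
s1,C1=load('w1');s2,C2=load('w2')
f=lambda p:(p[0]/3.7+270,p[1]/3.7+100)
g=lambda p:(p[0]/4+250,p[1]/3.1+150)
A=[(124,217),(246,211),(250,336),(129,344)];B=[(155,285),(349,278),(352,414),(161,419)]
T=[tri(C1,f(a),C2,g(b)) for a,b in zip(A,B)]
for t in T: print(t[0].round(4),round(t[1],4))
print(np.mean([t[0] for t in T],0))
b=[plane(C2,g(p),.091) for p in B];print('plane',np.mean(b,0).round(4));d=b[1]-b[0];print(np.degrees(np.arctan2(d[1],d[0]))+90)
u=[plane(C2,g(p),.064) for p in [(180,110),(398,126),(390,193),(174,182),(150,420),(354,422),(350,478),(152,468)]];print('jaw mid',np.mean(u,0).round(4))
for q in [(.4,-.26,.064)]: pass
to(r.sense(),[.4315,-.2535,.080],-9)
E
```

```text
[ 0.4483 -0.2415  0.0971] 0.0004
[ 0.444  -0.2694  0.0933] 0.0004
[ 0.414  -0.2655  0.0862] 0.0002
[ 0.418  -0.2359  0.0866] 0.0005
[ 0.4311048  -0.25309105  0.09080858]
plane [ 0.4315 -0.2532  0.091 ]
-6.551043489320932
jaw mid [ 0.432  -0.2552  0.064 ]
delta cm [ 0.44 -0.25  2.57] roll -0.3687386832492052 yaw0 -9.37
```

Call:
servo_tool([
  [[0.3,-0.3,1],0],
  [[0.3,-0.3,2],0],
  [[0.3,-0.3,2.7],0],
  [[0.3,-0.3,2.7],0],
  [[0.3,-0.3,2.7],0],
])

```text
time: 2.25
tool_pos: [0.4336, -0.2527, 0.0836]
tcp_rot: [3.131, -0.254, 0.001]
force: [0.6, -0.3, 0.2]
gripper_width: 1.0
```

Call:
servo_tool([
  [[0,0,0],0],
  [[0,0,0],0],
  [[0,0,0],0],
  [[0,0,0],0],
  [[0,0,0],0],
], jaw=1, grip_force=15)

```text
time: 2.75
tool_pos: [0.4334, -0.2525, 0.0834]
tcp_rot: [3.131, -0.254, 0.0]
force: [0.6, 0.4, 0.1]
gripper_width: 0.584
```

Call:
servo_tool([
  [[0,0,0],0],
  [[0,0,0],0],
  [[0,0,0],0],
  [[0,0,0],0],
  [[0,0,0],0],
])

```text
time: 3.25
tool_pos: [0.4334, -0.2525, 0.0832]
tcp_rot: [3.131, -0.254, -0.0]
force: [0.7, -0.4, 0.0]
gripper_width: 0.127
```

```bash
python3 - <<'E'
from h import *
s=r.sense();print(s['gripper_width']*88,s['force']);to(s,[.432,-.253,.15])
# pad ellipse from scene/side
for n in ['scene','side']:
    im=cv2.imread(f'pics/{n}0.png');hsv=cv2.cvtColor(im,cv2.COLOR_BGR2HSV)
    x,y=((350,187) if n=='scene' else (246,222));print(n,hsv[y-2:y+3,x-2:x+3].reshape(-1,3).mean(0), hsv[y+20:y+24,x-2:x+3].reshape(-1,3).mean(0))
    C=cam(n);
    for X in [(.457,.282,.006)]: print(proj(C,X))
E
```

```text
11.212754662871887 [ 0.7081299  -0.3742433   0.02805164]
delta cm [-0.13  0.07 -6.68] roll None yaw0 -9.27
scene [ 13.76 127.36 157.12] [ 17.8   96.05 182.15]
[349.92801111 185.30269589]
side [ 14.92 141.76 135.84] [ 19.35 109.8  152.85]
[245.59353158 220.51132729]
```

```bash
python3 - <<'E'
from h import *
snap('w3');im=optics.camera('side');cv2.imwrite('pics/side3.png',cv2.resize(im[250:430,210:410,::-1],None,fx=3.3,fy=3.3))
E
```

```text
[ 0.4334 -0.2525  0.0832] -9.27 3.25
```

View pics/w3.png

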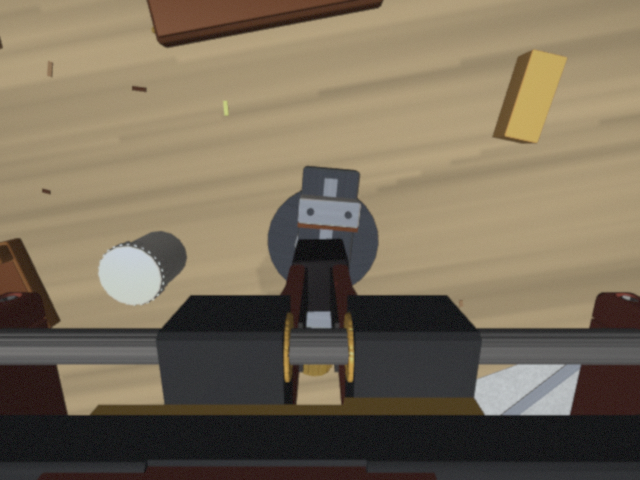

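View pics/side3.png

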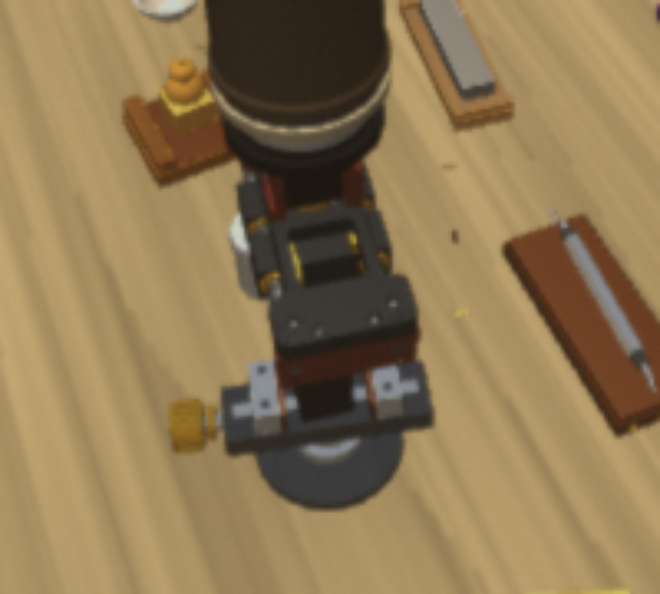

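Call:
servo_tool([
  [[0,0,0],0],
  [[0,0,0],0],
  [[0,0,0],0],
  [[0,0,-0.5],0],
  [[0,0,-1],0],
])

```text
time: 3.85
tool_pos: [0.4334, -0.2524, 0.0936]
tcp_rot: [-3.131, 0.254, 0.0]
force: [0.1, 0.2, -1.0]
gripper_width: 0.006
```

Call:
servo_tool([
  [[0,0,-1],0],
  [[0,0,-2],0],
  [[0,0,-3.5],0],
  [[0,0,-5],0],
  [[0,0,-6],0],
])

```text
time: 4.35
tool_pos: [0.4339, -0.2527, 0.1551]
tcp_rot: [3.131, -0.254, 0.003]
force: [-1.0, 0.1, -0.5]
gripper_width: 0.006
```

```bash
python3 - <<'E'
from h import *
snap('w4');im=optics.camera('side');cv2.imwrite('pics/side4.png',cv2.resize(im[250:430,210:410,::-1],None,fx=3.3,fy=3.3))
E
```

```text
[ 0.4339 -0.2527  0.1551] -9.28 4.35
```

View pics/side4.png

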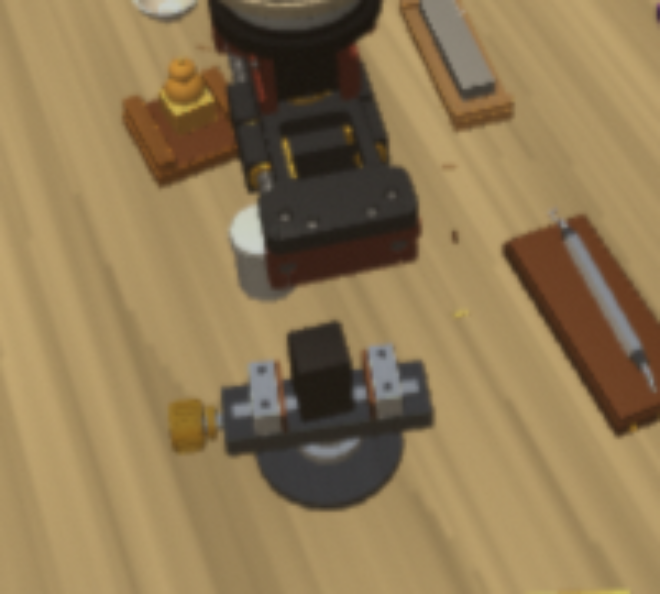

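View pics/w4.png

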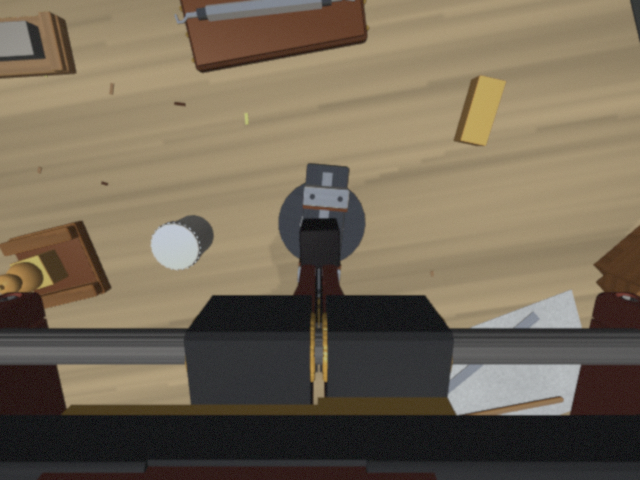

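```bash
python3 - <<'E'
from h import *
im=cv2.imread('pics/w3.png');im4=cv2.imread('pics/w4.png')
a=[cv2.resize(i[200:380,270:370],None,fx=3.3,fy=3.3,interpolation=cv2.INTER_CUBIC) for i in (im,im4)]
cv2.imwrite('pics/w34c.png',np.hstack(a))
s,C=load('w3')
for X in [(.431,-.253,.091)]: print(proj(C,X))
A=R.from_rotvec(s['tcp_rot']).as_matrix()
for p in [(0,0,0),(0,0,.025),(.01,.0,.025),(-.01,0,.025),(.01,0.015,.025),(.01,0.005,.025)]: print(p,proj(C,s['tool_pos']+A@np.array(p)))
for n in ['scene','side']: print(n,proj(cam(n),s['tool_pos']),proj(cam(n),s['tool_pos']+A@[0,0,.025]))
E
```

```text
[320.91090547 287.08430271]
(0, 0, 0) [319.22990408 277.69033371]
(0, 0, 0.025) [319.14729342 262.90558084]
(0.01, 0.0, 0.025) [319.1694385  247.50380906]
(-0.01, 0, 0.025) [319.12567043 277.94423514]
(0.01, 0.015, 0.025) [343.52121443 247.52517731]
(0.01, 0.005, 0.025) [327.28658148 247.51093171]
scene [182.27514102 295.54768692] [184.4235009  305.62831795]
side [306.6282931  356.23525267] [307.28669078 364.43184761]
```

View pics/w34c.png

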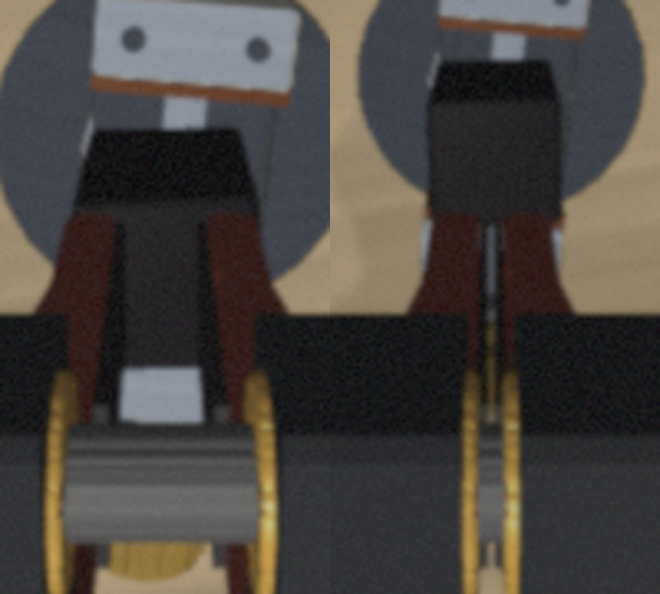

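```bash
python3 - <<'E'
from h import *
s=r.sense();print(s['tool_pos'],s['time'])
A=R.from_rotvec(s['tcp_rot']).as_matrix()
for n in ['scene','side']:
    C=cam(n);p=proj(C,s['tool_pos']).astype(int);q=proj(C,s['tool_pos']+A@[0,0,.025]);print(n,p,q)
    im=optics.camera(n)[:,:,::-1];x,y=p[0]-50,p[1]-50;print(x,y)
    cv2.imwrite(f'pics/{n}5.png',cv2.resize(im[y:y+100,x:x+100],None,fx=6,fy=6,interpolation=cv2.INTER_CUBIC))
E
```

```text
[ 0.43433076 -0.25297306  0.1551163 ] 4.45
scene [175 264] [178.27089658 276.02661109]
125 214
side [305 330] [305.98488409 339.98520377]
255 280
```

View pics/scene5.png

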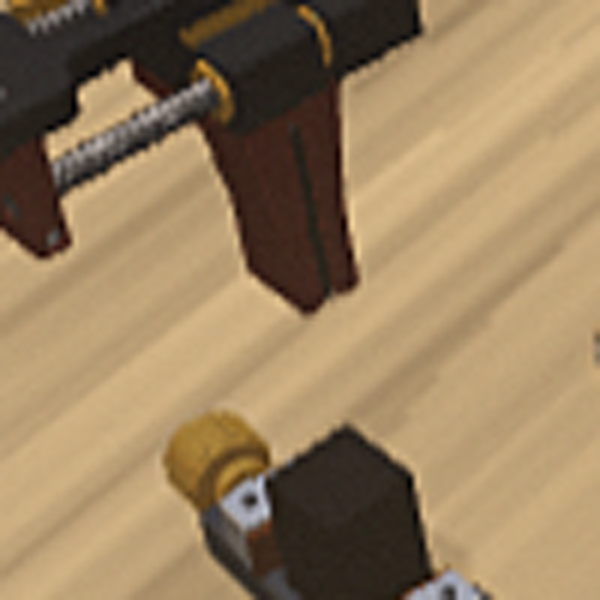

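View pics/side5.png

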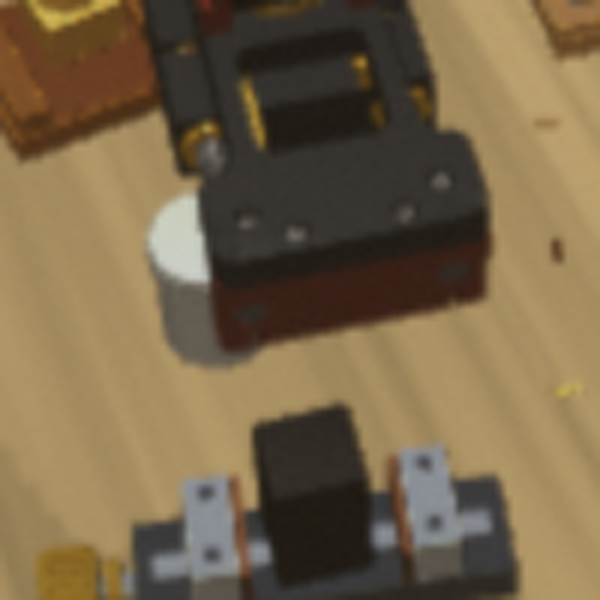

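```bash
python3 - <<'E'
from h import *
S=cam('scene');D=cam('side');s=r.sense();t=s['tool_pos'];A=R.from_rotvec(s['tcp_rot']).as_matrix();print(A.round(3))
def near(C,p,X,d):
    o,v=ray(C,p);q=np.linalg.lstsq(np.c_[v,-d],X-o,rcond=None)[0];return (X+q[1]*d).round(4),np.linalg.norm(o+q[0]*v-X-q[1]*d).round(4)
z=np.array([0,0,1.])
print('tips mid',near(S,(125+302/6,214+278/6),t,z))
f=lambda a:(125+a[0]/6,214+a[1]/6)
# try local corners
for nm,a,l in [('c -x-y',(250,265),(-.01,.012,0)),('c +x-y',(310,312),(.01,.012,0)),('c +x+y',(355,290),(.01,-.012,0)),('c +x-y',(310,312),(.01,.0,0))]:
    print(nm,near(S,f(a),t+A@np.array(l),z))
for dd in (.07,.08,.089): print('plate side',near(D,(255+354/6,280+325/6),t+A@np.array([0,dd,0]),z))
print('plate scene',near(S,f((50,250)),t+A@np.array([.037,.085,0]),z))
E
```

```text
[[ 0.987 -0.161  0.   ]
 [-0.161 -0.987 -0.   ]
 [ 0.     0.    -1.   ]]
tips mid (array([ 0.4333, -0.2525,  0.1635]), np.float64(0.0009))
c -x-y (array([ 0.4215, -0.2627,  0.169 ]), np.float64(0.0041))
c +x-y (array([ 0.4413, -0.266 ,  0.1645]), np.float64(0.0066))
c +x+y (array([ 0.4451, -0.2423,  0.1581]), np.float64(0.0019))
c +x-y (array([ 0.4432, -0.2541,  0.1591]), np.float64(0.0038))
plate side (array([ 0.4221, -0.3216,  0.2311]), np.float64(0.0038))
plate side (array([ 0.4204, -0.3315,  0.2435]), np.float64(0.0021))
plate side (array([ 0.419 , -0.3403,  0.2546]), np.float64(0.0006))
plate scene (array([ 0.4562, -0.3424,  0.2523]), np.float64(0.0051))
```

The grip missed. In all three cameras the tips sit about 6 mm above the reported TCP, not 25 mm below it: tip z is about 0.162 with TCP z at 0.155. I'll use that measured offset, reopen and check again lower down.

Call:
servo_tool([
  [[0,0,0],0],
  [[0,0,0],0],
  [[0,0,0],0],
  [[0,0,0],0],
  [[0,0,0],0],
], jaw=0.3)

```text
time: 5.05
tool_pos: [0.4333, -0.2524, 0.1531]
tcp_rot: [-3.131, 0.254, 0.0]
force: [-0.8, 0.5, -0.1]
gripper_width: 0.417
```

Call:
servo_tool([
  [[-0.1,0,0],0],
  [[-0.2,0,0],0],
  [[-0.2,0,1],0],
  [[-0.2,0,3],0],
  [[-0.2,0,5],0],
])

```text
time: 5.55
tool_pos: [0.4315, -0.2522, 0.1024]
tcp_rot: [3.131, -0.254, 0.001]
force: [0.2, -0.6, 0.3]
gripper_width: 0.698
```

```bash
python3 - <<'E'
from h import *
s,im=snap('w6');print(s['gripper_width']);to(s,[.431,-.253,.052],-9)
cv2.imwrite('pics/w6c.png',cv2.resize(im[180:380,220:420],None,fx=3,fy=3,interpolation=cv2.INTER_CUBIC))
C=cam('scene');p=proj(C,s['tool_pos']).astype(int);print(p)
im=optics.camera('scene')[:,:,::-1];x,y=p[0]-50,p[1]-50;print(x,y)
cv2.imwrite(f'pics/scene6.png',cv2.resize(im[y:y+100,x:x+100],None,fx=6,fy=6,interpolation=cv2.INTER_CUBIC))
E
```

```text
[ 0.4315 -0.2522  0.1024] -9.28 5.55
0.6977429834784721
delta cm [-0.04  0.08  5.04] roll -0.27701478745146346 yaw0 -9.28
[179 287]
129 237
```

View pics/w6c.png

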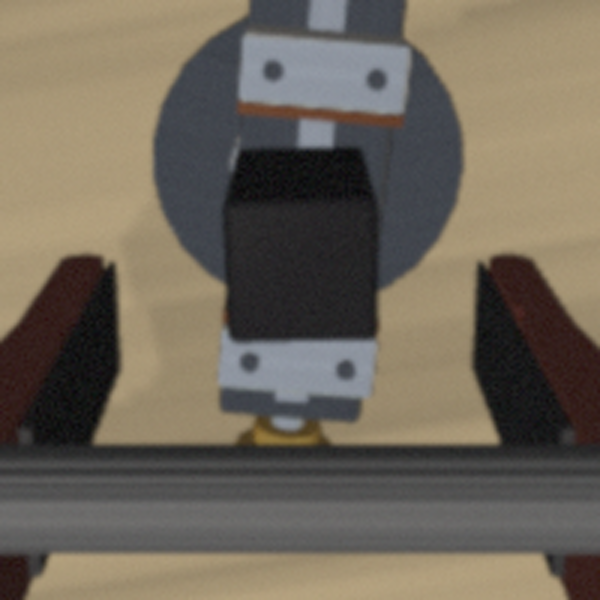

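View pics/scene6.png

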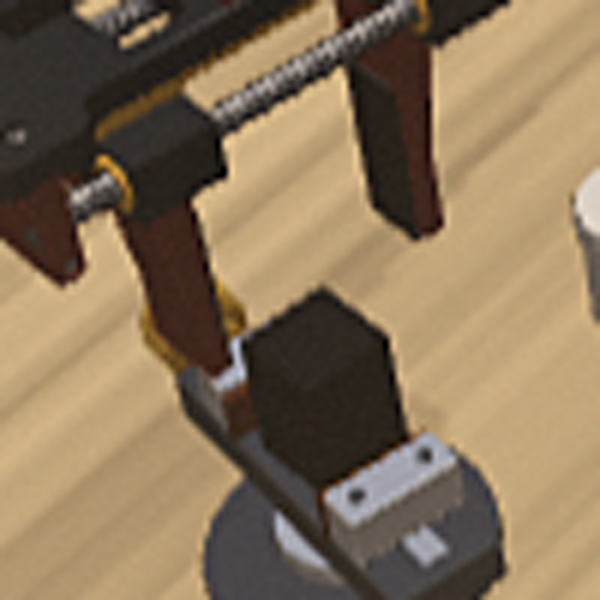

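Call:
servo_tool([
  [[0,0.1,1.5],0],
  [[0,0.1,3],0],
  [[0,0.1,4.5],0],
  [[0,0.1,5.3],0],
  [[0,0.1,5.3],0],
])

```text
time: 6.15
tool_pos: [0.4308, -0.2529, 0.0497]
tcp_rot: [-3.131, 0.254, 0.002]
force: [-0.0, -0.2, -0.0]
gripper_width: 0.701
```

Call:
servo_tool([
  [[0,0,0],0],
  [[0,0,0],0],
  [[0,0,0],0],
  [[0,0,0],0],
  [[0,0,0],0],
], jaw=1, grip_force=15)

```text
time: 6.65
tool_pos: [0.4315, -0.2533, 0.0506]
tcp_rot: [3.131, -0.254, 0.001]
force: [-0.4, 0.8, 2.9]
gripper_width: 0.341
```

Call:
servo_tool([
  [[0,0,0],0],
  [[0,0,0],0],
  [[0,0,0],0],
  [[0,0,0],0],
  [[0,0,0],0],
])

```text
time: 7.15
tool_pos: [0.4314, -0.2533, 0.0506]
tcp_rot: [3.131, -0.254, 0.001]
force: [-1.3, 0.3, 5.7]
gripper_width: 0.342
```

```bash
python3 - <<'E'
from h import *
s,im=snap('w7');print(s['gripper_width'])
cv2.imwrite('pics/w7c.png',cv2.resize(im[180:380,220:420],None,fx=3,fy=3,interpolation=cv2.INTER_CUBIC))
C=cam('scene');p=proj(C,s['tool_pos']).astype(int);print(p)
im=optics.camera('scene')[:,:,::-1];x,y=p[0]-50,p[1]-50;print(x,y)
cv2.imwrite(f'pics/scene7.png',cv2.resize(im[y:y+100,x:x+100],None,fx=6,fy=6,interpolation=cv2.INTER_CUBIC))
E
```

```text
[ 0.4314 -0.2533  0.0506] -9.28 7.15
0.34232130713529124
[183 308]
133 258
```

View pics/scene7.png

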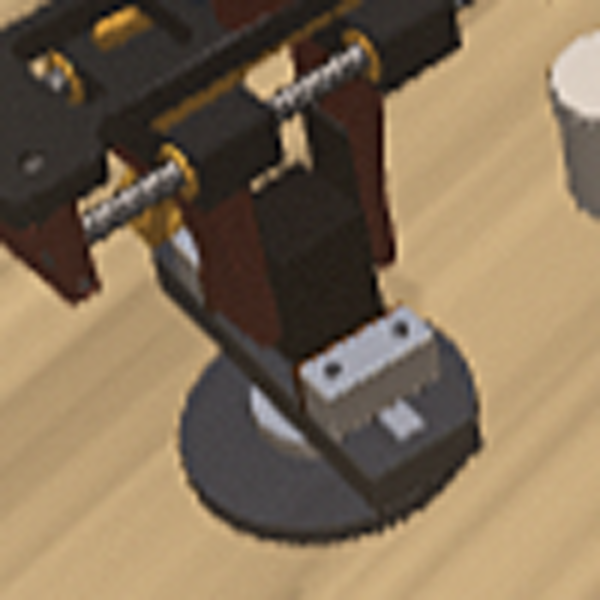

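```bash
python3 - <<'E'
from h import *
s=r.sense();to(s,[.457,.282,.17],-9)
S=cam('scene');D=cam('side')
for n,C,hi in [('scene',S,1),('side',D,1)]:
    im=cv2.imread(f'pics/{n}0.png');x,y=proj(C,(.457,.282,.006)).astype(int)
    sub=cv2.cvtColor(im[y-25:y+25,x-35:x+35],cv2.COLOR_BGR2HSV)
    m=((sub[:,:,0]<17)&(sub[:,:,1]>118)).astype(np.uint8);m=cv2.morphologyEx(m,cv2.MORPH_OPEN,np.ones((3,3)));m=cv2.morphologyEx(m,cv2.MORPH_CLOSE,np.ones((5,5)))
    c=max(cv2.findContours(m,0,1)[0],key=cv2.contourArea);e=cv2.fitEllipse(c);print(n,e);p=(e[0][0]+x-35,e[0][1]+y-25);print(p,plane(C,p,.006).round(4))
    if n=='scene':ps=p
    else: print(tri(S,ps,D,p))
E
```

```text
delta cm [ -6.11 -53.24 -11.95] roll -0.2813088093390377 yaw0 -9.28
scene ((35.17805862426758, 27.602121353149414), (23.29377555847168, 39.642887115478516), 93.8088150024414)
(np.float64(349.1780586242676), np.float64(187.6021213531494)) [0.4602 0.2727 0.006 ]
side ((35.72349166870117, 27.385883331298828), (21.259628295898438, 34.55548095703125), 82.1820068359375)
(np.float64(245.72349166870117), np.float64(222.38588333129883)) [0.4551 0.2738 0.006 ]
(array([4.56302663e-01, 2.80577074e-01, 3.05697351e-04]), np.float64(0.0007925705100145679))
```

Call:
servo_tool([
  [[0,0,-1],0],
  [[0,0,-3],0],
  [[0,0,-6],0],
  [[0,0,-9],0],
  [[0,0,-12],0],
])

```text
time: 7.75
tool_pos: [0.4309, -0.2529, 0.1718]
tcp_rot: [-3.131, 0.254, 0.0]
force: [0.6, 0.0, -0.6]
gripper_width: 0.347
```

Call:
servo_tool([
  [[-0.5,-4,0],0],
  [[-1,-9,0],0],
  [[-1.6,-14,0],0],
  [[-2.2,-19,0],0],
  [[-2.8,-24,0],0],
])

```text
time: 8.25
tool_pos: [0.4418, -0.0113, 0.1709]
tcp_rot: [3.131, -0.255, 0.001]
force: [1.0, 0.2, -0.5]
gripper_width: 0.345
```

Call:
servo_tool([
  [[-0.6,-5,0],0],
  [[-1.2,-10,0],0],
  [[-1.8,-15,0],0],
  [[-2.4,-20,0],0],
  [[-3,-25,0],0],
])

```text
time: 8.75
tool_pos: [0.4526, 0.2385, 0.1708]
tcp_rot: [3.131, -0.255, 0.001]
force: [0.6, -1.0, -0.3]
gripper_width: 0.338
```

```bash
python3 - <<'E'
from h import *
s,im=snap('w8');print(s['gripper_width']);to(s,[.457,.275,.04],-9)
E
```

```text
[0.4526 0.2385 0.1708] -9.29 8.75
0.33817308510819327
delta cm [-0.16 -3.68 13.08] roll -0.2944644037036994 yaw0 -9.29
```

View pics/w8.png

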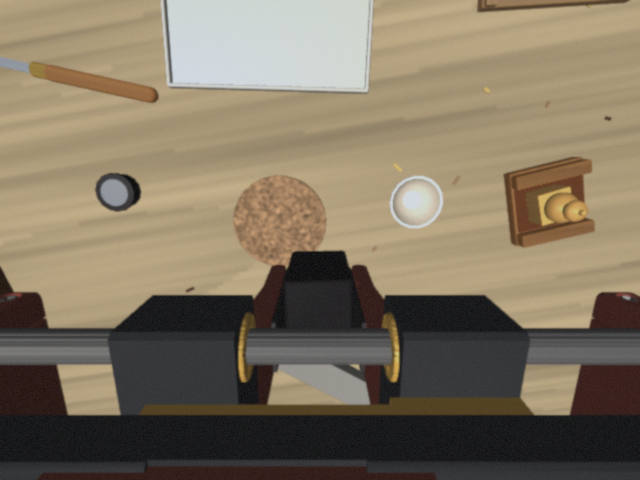

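```bash
python3 - <<'E'
from h import *
s,C=load('w8');c=plane(C,(280,220.5),.006);print(c, plane(C,(234,220),.006)-plane(C,(326,220),.006), plane(C,(416,202),.01))
to(s,[c[0],c[1],.04]);to(s,[c[0],c[1],.0125])
c=[plane(C,p,.01) for p in [(166,87),(368,92)]];print(c,'tray')
E
```

```text
[0.45710149 0.27825853 0.006     ] [0.01521032 0.09343319 0.        ] [0.45451824 0.13945788 0.01      ]
delta cm [-0.2  -4.   13.08] roll None yaw0 -9.29
delta cm [-0.2  -4.   15.83] roll None yaw0 -9.29
[array([0.59835983, 0.35786471, 0.01      ]), array([0.56408911, 0.17421353, 0.01      ])] tray
```

Call:
servo_tool([
  [[-0.1,-2,1],0],
  [[-0.2,-4,4],0],
  [[-0.2,-4,8],0],
  [[-0.2,-4,11],0],
  [[-0.2,-4,14],0],
])

```text
time: 9.3
tool_pos: [0.4571, 0.2761, 0.0291]
tcp_rot: [3.131, -0.254, -0.001]
force: [0.4, -0.8, -0.4]
gripper_width: 0.342
```

Call:
servo_tool([
  [[0,0,0.4],0],
  [[0,0,0.8],0],
  [[0,0,1.2],0],
  [[0,0,1.5],0],
  [[0,0,1.5],0],
])

```text
time: 9.8
tool_pos: [0.4578, 0.2766, 0.0159]
tcp_rot: [-3.131, 0.254, -0.002]
force: [-0.0, -0.7, -0.5]
gripper_width: 0.342
```

Call:
servo_tool([
  [[0,0,0.1],0],
  [[0,0,0.2],0],
  [[0,0,0.3],0],
  [[0,0,0.3],0],
  [[0,0,0.3],0],
])

```text
time: 10.3
tool_pos: [0.4573, 0.2765, 0.0122]
tcp_rot: [3.131, -0.254, -0.0]
force: [0.1, 1.1, -0.7]
gripper_width: 0.343
```

Call:
servo_tool([
  [[0,0,0.1],0],
  [[0,0,0.1],0],
  [[0,0,0.1],0],
  [[0,0,0.1],0],
  [[0,0,0.1],0],
])

```text
time: 10.8
tool_pos: [0.4574, 0.2766, 0.0117]
tcp_rot: [-3.131, 0.254, -0.001]
force: [-1.5, -1.7, 5.9]
gripper_width: 0.342
```

Call:
servo_tool([
  [[0,0,0],0],
  [[0,0,0],0],
  [[0,0,0],0],
  [[0,0,0],0],
  [[0,0,0],0],
], jaw=0.3)

```text
time: 11.3
tool_pos: [0.4573, 0.2764, 0.0111]
tcp_rot: [3.131, -0.254, -0.0]
force: [0.1, -0.3, 0.6]
gripper_width: 0.696
```

Call:
servo_tool([
  [[0,0,-1],0],
  [[0,0,-4],0],
  [[0,0,-8],0],
  [[0,0,-12],0],
  [[0,0,-16],0],
])

```text
time: 11.8
tool_pos: [0.4569, 0.2765, 0.1735]
tcp_rot: [-3.131, 0.253, -0.0]
force: [1.1, 0.6, 0.1]
gripper_width: 0.701
```

```bash
python3 - <<'E'
from h import *
s,im=snap('w9');print(s['gripper_width']);to(s,[.39,.005,.19],5)
E
```

```text
[0.4569 0.2765 0.1735] -9.25 11.8
0.7012361767824377
delta cm [-2.24 27.87 -1.66] roll -14.253856788697448 yaw0 -9.25
```

View pics/w9.png

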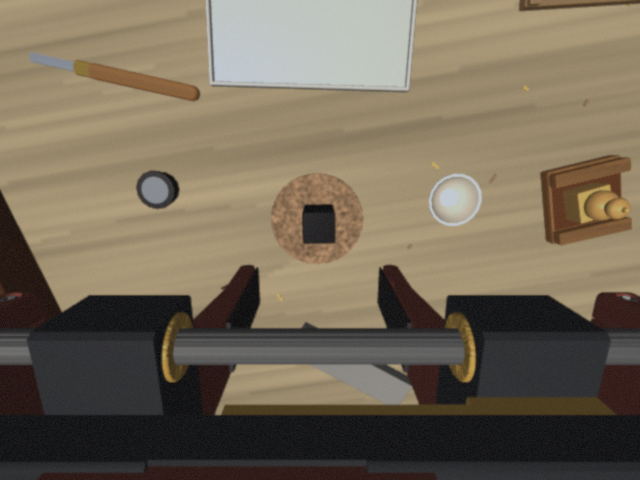

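Blank stands upright on the cork at (319,225). Next, the gourd.

Call:
servo_tool([
  [[-0.3,4,0],-3],
  [[-0.6,9,0],-6],
  [[-1,14,0],-9],
  [[-1.5,19,0],-12],
  [[-2,24,0],-14],
])

```text
time: 12.35
tool_pos: [0.3983, 0.0419, 0.1718]
tcp_rot: [3.139, 0.133, 0.002]
force: [1.3, -1.0, 0.2]
gripper_width: 0.701
```

Call:
servo_tool([
  [[0,3,0],0],
  [[0,4,0],0],
  [[0,4,0],0],
  [[0,4,0],0],
  [[0,4,0],0],
])

```text
time: 12.85
tool_pos: [0.4026, 0.0054, 0.1713]
tcp_rot: [-3.138, -0.134, -0.0]
force: [-0.0, 0.3, -0.5]
gripper_width: 0.696
```

```bash
python3 - <<'E'
from h import *
s,im=snap('w10')
cv2.imwrite('pics/w10c.png',cv2.resize(im[120:280,240:400],None,fx=3.7,fy=3.7,interpolation=cv2.INTER_CUBIC))
E
```

```text
[0.4026 0.0054 0.1713] 4.87 12.85
```

View pics/w10c.png

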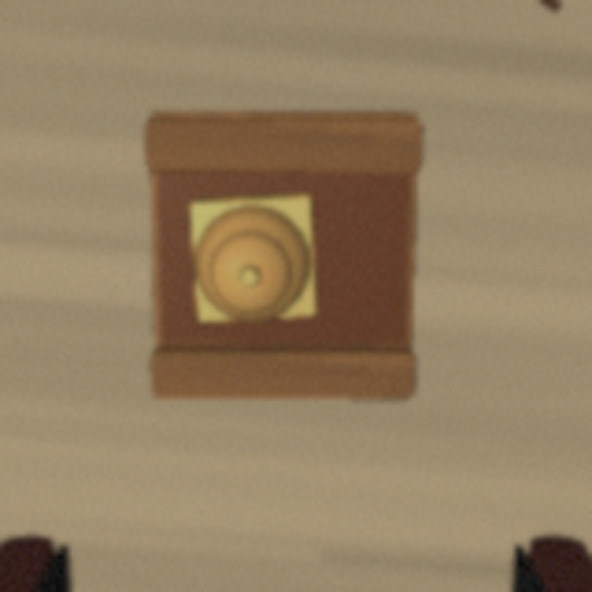

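```bash
python3 - <<'E'
from h import *
s,C=load('w10');f=lambda p:(p[0]/3.7+240,p[1]/3.7+120)
def ang(a,b): d=b-a;return np.degrees(np.arctan2(d[1],d[0])).round(1),np.linalg.norm(d).round(4)
c=[plane(C,f(p),.035) for p in [(190,203),(310,195),(317,316),(198,323)]];print('stub',np.mean(c,0).round(4),ang(c[0],c[1]),ang(c[3],c[0]),ang(c[3],c[2]),ang(c[2],c[1]))
k=[plane(C,f(p),.025) for p in [(148,170),(421,170),(152,350),(413,350)]];print('cradle',np.mean(k,0).round(4),ang(k[0],k[1]),ang(k[2],k[3]),ang((k[2]+k[3])/2,(k[0]+k[1])/2))
# height: stalk top & stub via earlier w1 view
s1,C1=load('w1');g=lambda p:((p[0]-407)/3.7+35,p[1]/3.7+165)
print('stalk',tri(C,f((250,275)),C1,g((480,221))),'stub corner',tri(C,f((310,195)),C1,g((583,136))),tri(C,f((317,316)),C1,g((632,229))))
q=np.mean(c,0);print(proj(C,[q[0],q[1],.068]),f((250,275)));to(s,[q[0],q[1],.09])
E
```

```text
stub [0.4341 0.0176 0.035 ] (np.float64(-81.3), np.float64(0.0296)) (np.float64(7.6), np.float64(0.0299)) (np.float64(-81.7), np.float64(0.0301)) (np.float64(8.5), np.float64(0.0301))
cradle [0.4331 0.0102 0.025 ] (np.float64(-85.1), np.float64(0.0689)) (np.float64(-85.1), np.float64(0.0683)) (np.float64(4.2), np.float64(0.0462))
stalk (array([0.43435284, 0.01758871, 0.0664005 ]), np.float64(1.129349097818555e-05)) stub corner (array([0.45081057, 0.00511853, 0.03410947]), np.float64(0.0005659685428547209)) (array([0.4213798 , 0.00065972, 0.03475576]), np.float64(1.3433239690058657e-05))
[307.41751832 194.88385006] (307.56756756756755, 194.32432432432432)
delta cm [ 3.24 -0.95  8.13] roll None yaw0 4.87
```

Call:
servo_tool([
  [[1.6,-0.5,1],-1.6],
  [[3.2,-0.9,4],-3.3],
  [[3.2,-0.9,7],-3.3],
  [[3.2,-0.9,9],-3.3],
  [[3.2,-0.9,9],-3.3],
])

```text
time: 13.4
tool_pos: [0.4316, 0.0165, 0.0789]
tcp_rot: [-3.133, -0.223, 0.008]
force: [-0.4, -0.6, -0.7]
gripper_width: 0.699
```

```bash
python3 - <<'E'
from h import *
s,im=snap('w11');to(s,[.4341,.0176,.0115],8.2)
cv2.imwrite('pics/w11c.png',cv2.resize(im[180:380,220:420],None,fx=3,fy=3,interpolation=cv2.INTER_CUBIC))
E
```

```text
[0.4316 0.0165 0.0789] 8.16 13.4
delta cm [ 0.3  -0.07  6.74] roll -0.04262863879469592 yaw0 8.16
```

View pics/w11c.png

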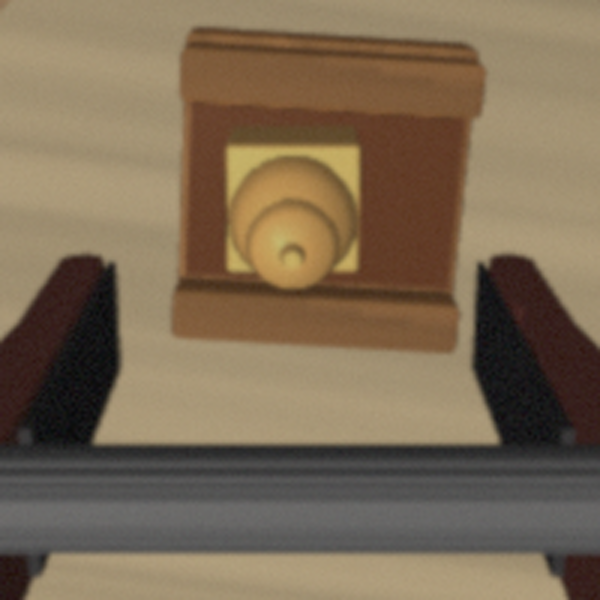

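Call:
servo_tool([
  [[0.2,-0.1,2],0],
  [[0.2,-0.1,4],0],
  [[0.2,-0.1,5.5],0],
  [[0.2,-0.1,6.5],0],
  [[0.2,-0.1,6.5],0],
])

```text
time: 13.95
tool_pos: [0.4354, 0.0169, 0.0162]
tcp_rot: [-3.134, -0.221, 0.001]
force: [0.3, -1.3, -0.4]
gripper_width: 0.7
```

Call:
servo_tool([
  [[0,0,0],0],
  [[0,0,0],0],
  [[0,0,0],0],
  [[0,0,0],0],
  [[0,0,0],0],
])

```text
time: 14.45
tool_pos: [0.4355, 0.0165, 0.0165]
tcp_rot: [3.134, 0.22, 0.001]
force: [-1.4, 0.7, -0.4]
gripper_width: 0.7
```

```bash
python3 - <<'E'
from h import *
s,im=snap('w12');to(s,[.4341,.0176,.0115],8.2)
C=cam('scene');p=proj(C,s['tool_pos']).astype(int);print(p)
im=optics.camera('scene')[:,:,::-1];x,y=p[0]-50,p[1]-50;print(x,y)
cv2.imwrite(f'pics/scene12.png',cv2.resize(im[y:y+100,x:x+100],None,fx=6,fy=6,interpolation=cv2.INTER_CUBIC))
E
```

```text
[0.4355 0.0165 0.0165] 8.02 14.45
delta cm [-0.12 -0.13  0.5 ] roll -0.1829076764895774 yaw0 8.02
[278 238]
228 188
```

View pics/scene12.png

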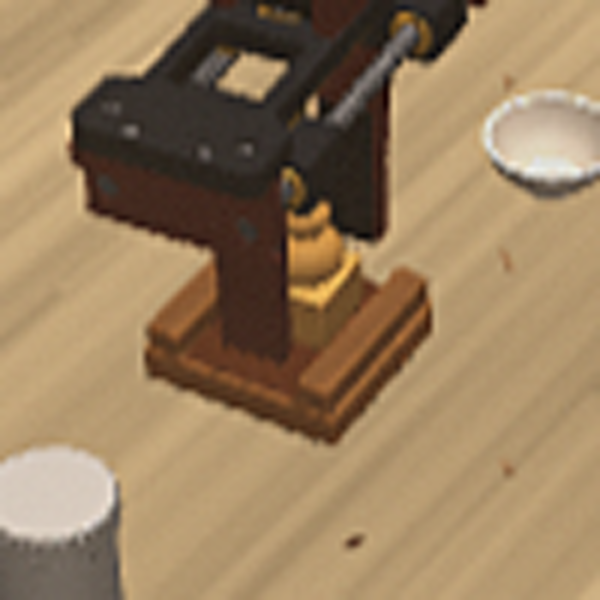

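Call:
servo_tool([
  [[-0.1,-0.1,0.2],0],
  [[-0.1,-0.1,0.4],0],
  [[-0.1,-0.1,0.4],0],
  [[-0.1,-0.1,0.4],0],
  [[-0.1,-0.1,0.4],0],
], jaw=1, grip_force=15)

```text
time: 15.05
tool_pos: [0.4343, 0.0174, 0.0122]
tcp_rot: [3.134, 0.22, -0.0]
force: [0.4, 0.5, 0.1]
gripper_width: 0.343
```

Call:
servo_tool([
  [[0,0,0],0],
  [[0,0,0],0],
  [[0,0,0],0],
  [[0,0,0],0],
  [[0,0,-0.5],0],
])

```text
time: 15.55
tool_pos: [0.4338, 0.0174, 0.017]
tcp_rot: [-3.134, -0.22, 0.002]
force: [0.5, -0.2, -0.8]
gripper_width: 0.341
```

Call:
servo_tool([
  [[0,0,-1],0],
  [[0,0,-3],0],
  [[0,0,-6],0],
  [[0,0,-9],0],
  [[0,0,-12],0],
])

```text
time: 16.05
tool_pos: [0.434, 0.0176, 0.1393]
tcp_rot: [-3.134, -0.22, -0.001]
force: [0.8, -0.3, 0.2]
gripper_width: 0.341
```

```bash
python3 - <<'E'
from h import *
s,im=snap('w13');print(s['gripper_width']);to(s,[.432,-.2553,.15],-13.5)
C=cam('scene');p=proj(C,s['tool_pos']).astype(int);print(p)
im=optics.camera('scene')[:,:,::-1];x,y=p[0]-50,p[1]-50;print(x,y)
cv2.imwrite(f'pics/scene13.png',cv2.resize(im[y:y+100,x:x+100],None,fx=6,fy=6,interpolation=cv2.INTER_CUBIC))
E
```

```text
[0.434  0.0176 0.1393] 8.04 16.05
0.34117933203855816
delta cm [-4.02 26.99 -1.08] roll 21.541394818370122 yaw0 8.04
[276 190]
226 140
```

View pics/scene13.png

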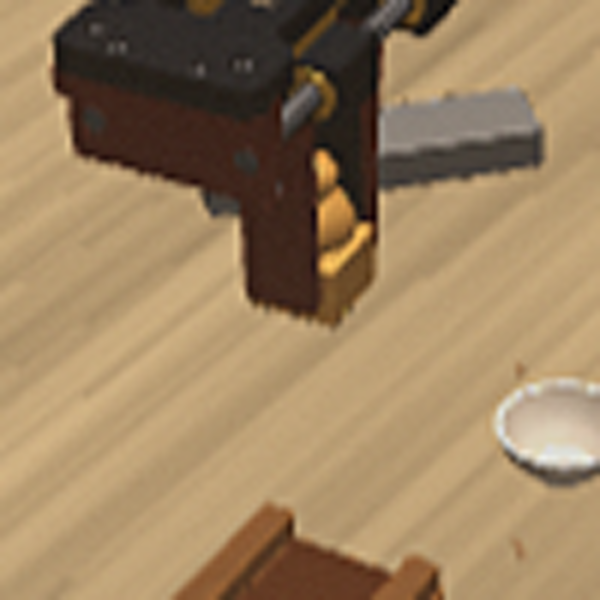

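Call:
servo_tool([
  [[-0.6,4,-1],4],
  [[-1.3,9,-1],8],
  [[-2,14,-1],12],
  [[-2.8,19,-1],17],
  [[-3.5,23.5,-1],21.5],
])

```text
time: 16.65
tool_pos: [0.4316, -0.2223, 0.1473]
tcp_rot: [3.119, -0.374, 0.0]
force: [0.4, -0.1, -0.2]
gripper_width: 0.342
```

```bash
python3 - <<'E'
from h import *
s=r.sense();print(s['tool_pos']);to(s,[.432,-.2553,.08],-13.7)
E
```

```text
[ 0.43164535 -0.22229484  0.14725649]
delta cm [0.81 3.2  6.73] roll 0.012809010457146996 yaw0 -13.69
```

Call:
servo_tool([
  [[0.4,1.6,0],0],
  [[0.8,3.2,2],0],
  [[0.8,3.2,4.5],0],
  [[0.8,3.2,6.5],0],
  [[0.8,3.2,6.5],0],
])

```text
time: 17.15
tool_pos: [0.4306, -0.2521, 0.0797]
tcp_rot: [-3.118, 0.368, 0.008]
force: [0.7, -0.1, 0.0]
gripper_width: 0.343
```

```bash
python3 - <<'E'
from h import *
s,im=snap('w14');to(s,[.432,-.2553,.044],-13.7)
cv2.imwrite('pics/w14c.png',cv2.resize(im[150:350,220:420],None,fx=3,fy=3,interpolation=cv2.INTER_CUBIC))
E
```

```text
[ 0.4306 -0.2521  0.0797] -13.48 17.15
delta cm [0.23 0.28 3.57] roll 0.22198991662102685 yaw0 -13.48
```

View pics/w14c.png

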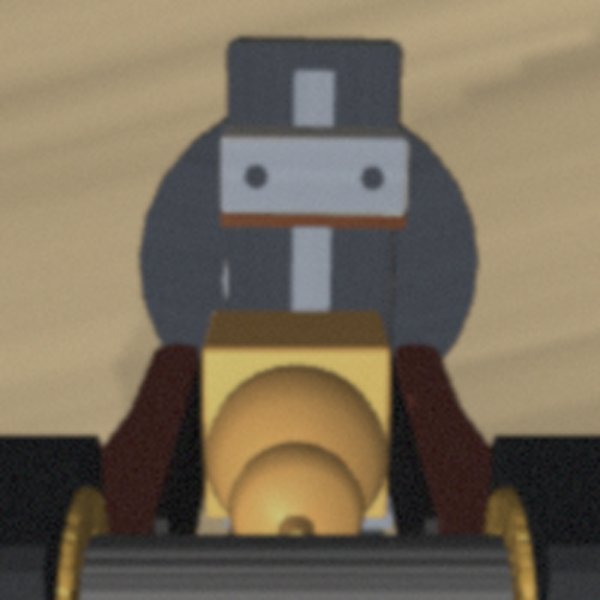

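Call:
servo_tool([
  [[0.1,0.2,0],0],
  [[0.2,0.3,0.5],0],
  [[0.2,0.3,1.5],0],
  [[0.2,0.3,2.5],0],
  [[0.2,0.3,2.8],0],
])

```text
time: 17.7
tool_pos: [0.4332, -0.2561, 0.0529]
tcp_rot: [-3.119, 0.368, 0.003]
force: [-0.7, 1.3, -1.8]
gripper_width: 0.336
```

Call:
servo_tool([
  [[0,0,0],0],
  [[0,0,0],0],
  [[0,0,0.2],0],
  [[0,0,0.4],0],
  [[0,0,0.4],0],
])

```text
time: 18.2
tool_pos: [0.4339, -0.2565, 0.0501]
tcp_rot: [-3.12, 0.369, 0.0]
force: [-0.5, 0.8, -0.0]
gripper_width: 0.338
```

```bash
python3 - <<'E'
from h import *
s,im=snap('w15');to(s,[.432,-.2553,.044],-13.7);print(s['force'])
C=cam('scene');p=proj(C,s['tool_pos']).astype(int);print(p)
im=optics.camera('scene')[:,:,::-1];x,y=p[0]-50,p[1]-50;print(x,y)
cv2.imwrite(f'pics/scene15.png',cv2.resize(im[y:y+100,x:x+100],None,fx=6,fy=6,interpolation=cv2.INTER_CUBIC))
E
```

```text
[ 0.4339 -0.2565  0.0501] -13.48 18.2
delta cm [-0.21 -0.07  0.61] roll 0.22405715191206355 yaw0 -13.48
[-0.54244135  0.78355113 -0.03469066]
[183 310]
133 260
```

View pics/scene15.png

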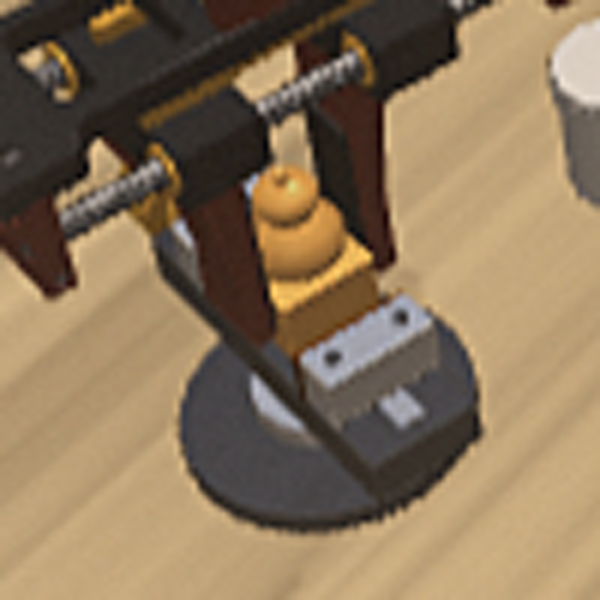

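Between the cheeks, with a few mm still to go. Trim x by −2 mm and lower to contact.

Call:
servo_tool([
  [[-0.1,0,0.1],0],
  [[-0.2,0,0.2],0],
  [[-0.2,0,0.4],0],
  [[-0.2,0,0.5],0],
  [[-0.2,0,0.5],0],
])

```text
time: 18.8
tool_pos: [0.4319, -0.256, 0.0451]
tcp_rot: [-3.12, 0.369, 0.0]
force: [0.6, -0.6, 0.2]
gripper_width: 0.346
```

Call:
servo_tool([
  [[0,0,0.05],0],
  [[0,0,0.1],0],
  [[0,0,0.1],0],
  [[0,0,0.1],0],
  [[0,0,0.1],0],
])

```text
time: 19.3
tool_pos: [0.432, -0.2561, 0.0443]
tcp_rot: [3.12, -0.369, 0.0]
force: [-0.3, -0.5, -1.0]
gripper_width: 0.338
```

Call:
servo_tool([
  [[0,0,0.05],0],
  [[0,0,0.1],0],
  [[0,0,0.1],0],
  [[0,0,0.1],0],
  [[0,0,0.1],0],
])

```text
time: 19.8
tool_pos: [0.432, -0.2561, 0.0432]
tcp_rot: [-3.12, 0.369, 0.0]
force: [-0.0, -0.2, -0.0]
gripper_width: 0.343
```

Call:
servo_tool([
  [[0,0,0.05],0],
  [[0,0,0.1],0],
  [[0,0,0.1],0],
  [[0,0,0.1],0],
  [[0,0,0.1],0],
])

```text
time: 20.3
tool_pos: [0.4321, -0.2561, 0.0431]
tcp_rot: [3.12, -0.369, 0.0]
force: [-3.5, 2.5, 12.0]
gripper_width: 0.343
```

Call:
servo_tool([
  [[0,0,-0.05],0],
  [[0,0,-0.05],0],
  [[0,0,-0.05],0],
  [[0,0,-0.05],0],
  [[0,0,-0.05],0],
], jaw=0.3)

```text
time: 20.8
tool_pos: [0.4319, -0.2561, 0.0426]
tcp_rot: [-3.12, 0.369, 0.0]
force: [0.4, -0.6, 0.3]
gripper_width: 0.696
```

Call:
servo_tool([
  [[0,0,-1],0],
  [[0,0,-4],0],
  [[0,0,-8],0],
  [[0,0,-11],0],
  [[-3,0,-14],0],
])

```text
time: 21.3
tool_pos: [0.4054, -0.2492, 0.1851]
tcp_rot: [3.12, -0.366, 0.006]
force: [-0.6, 0.4, 0.5]
gripper_width: 0.695
```

```bash
python3 - <<'E'
from h import *
s,im=snap('w16');to(s,[.457,.2766,.17],-9.3)
cv2.imwrite('pics/w16c.png',cv2.resize(im[120:320,220:420],None,fx=3,fy=3,interpolation=cv2.INTER_CUBIC))
E
```

```text
[ 0.4054 -0.2492  0.1851] -13.38 21.3
delta cm [ -7.15 -52.35   1.49] roll -4.077770830157704 yaw0 -13.38
```

View pics/w16c.png

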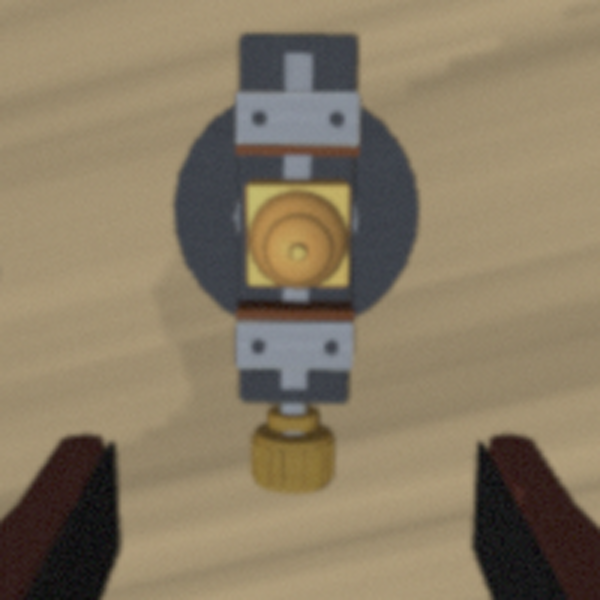

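Gourd stands centred and square between the pads. Now the blank.

Call:
servo_tool([
  [[-0.7,-4.5,0],-1],
  [[-1.4,-9.3,0],-2],
  [[-2,-14,0],-3],
  [[-2.7,-19,0],-4],
  [[-3.4,-24,0],-4],
])

```text
time: 21.85
tool_pos: [0.4255, -0.007, 0.1835]
tcp_rot: [3.13, -0.26, 0.002]
force: [1.4, -0.2, -0.4]
gripper_width: 0.698
```

```bash
python3 - <<'E'
from h import *
s=r.sense();print(s['tool_pos']);to(s,[.435,.28,.17],-9.3)
E
```

```text
[ 0.42545157 -0.00701951  0.18351273]
delta cm [ -3.79 -28.47   1.34] roll -0.17956919051772502 yaw0 -9.48
```

Call:
servo_tool([
  [[-0.7,-4.8,0],0],
  [[-1.4,-9.6,0],0],
  [[-2,-14.4,0],0],
  [[-2.7,-19.2,0],0],
  [[-3.3,-24,0],0],
])

```text
time: 22.35
tool_pos: [0.4323, 0.2352, 0.1834]
tcp_rot: [3.131, -0.26, 0.002]
force: [1.2, -0.4, -0.3]
gripper_width: 0.699
```

Call:
servo_tool([
  [[-0.5,-3,0],0],
  [[-0.5,-4.2,1],0],
  [[-0.5,-4.2,2.5],0],
  [[-0.5,-4.2,2.5],0],
  [[-0.5,-4.2,2.5],0],
])

```text
time: 22.85
tool_pos: [0.4345, 0.2753, 0.1581]
tcp_rot: [3.13, -0.26, -0.0]
force: [-0.1, 0.1, -0.3]
gripper_width: 0.699
```

```bash
python3 - <<'E'
from h import *
s,im=snap('w17');to(s,[.457,.2766,.012],-9.3)
cv2.imwrite('pics/w17c.png',cv2.resize(im[150:310,240:400],None,fx=3.7,fy=3.7,interpolation=cv2.INTER_CUBIC))
E
```

```text
[0.4345 0.2753 0.1581] -9.49 22.85
delta cm [ 2.21 -0.51 14.6 ] roll -0.18891250216350386 yaw0 -9.49
```

View pics/w17c.png

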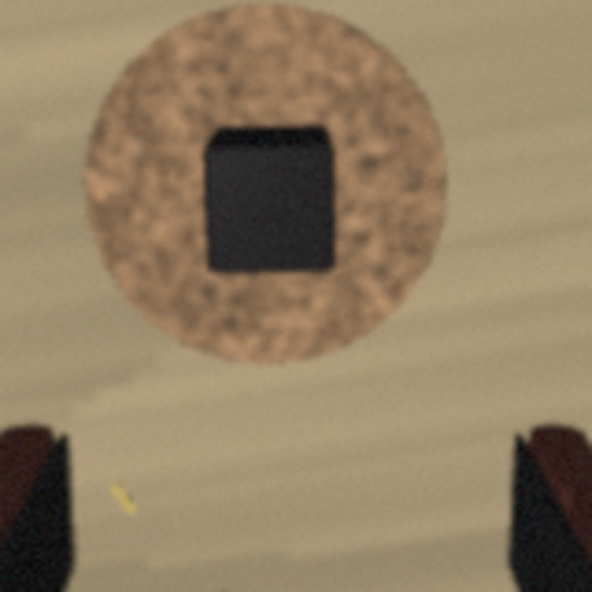

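```bash
python3 - <<'E'
from h import *
s,C=load('w17');f=lambda p:(p[0]/3.7+240,p[1]/3.7+150)
c=[plane(C,f(p),.052) for p in [(205,148),(333,146),(334,269),(208,270)]];print(np.mean(c,0),np.linalg.norm(c[0]-c[1]),np.linalg.norm(c[1]-c[2]))
to(s,[*np.mean(c,0)[:2],.012])
E
```

```text
[0.45713694 0.27660209 0.052     ] 0.028749614614527075 0.028224807531200054
delta cm [ 2.22 -0.51 14.6 ] roll None yaw0 -9.49
```

Call:
servo_tool([
  [[1.1,-0.3,2],0],
  [[2.2,-0.5,6],0],
  [[2.2,-0.5,10],0],
  [[2.2,-0.5,13],0],
  [[2.2,-0.5,14.5],0],
])

```text
time: 23.4
tool_pos: [0.4567, 0.2758, 0.0112]
tcp_rot: [3.129, -0.261, -0.002]
force: [-0.3, -0.7, 0.4]
gripper_width: 0.702
```

Call:
servo_tool([
  [[0,0,0],0],
  [[0,0,0],0],
  [[0,0,0],0],
  [[0,0,0],0],
  [[0,0,0],0],
], jaw=1)

```text
time: 23.9
tool_pos: [0.4579, 0.2773, 0.0141]
tcp_rot: [-3.13, 0.26, -0.003]
force: [-0.4, -0.8, 7.5]
gripper_width: 0.34
```

Call:
servo_tool([
  [[0,0,0],0],
  [[0,0,0],0],
  [[0,0,0],0],
  [[0,0,0],0],
  [[0,0,0],0],
])

```text
time: 24.4
tool_pos: [0.4579, 0.2773, 0.0141]
tcp_rot: [-3.13, 0.26, -0.003]
force: [-0.6, -1.1, 7.8]
gripper_width: 0.343
```

Call:
servo_tool([
  [[0,0,-1],0],
  [[0,0,-3],0],
  [[0,0,-6],0],
  [[0,0,-9],0],
  [[0,0,-12],0],
])

```text
time: 24.9
tool_pos: [0.4567, 0.277, 0.1346]
tcp_rot: [-3.131, 0.259, -0.0]
force: [0.8, -0.0, -0.8]
gripper_width: 0.339
```

```bash
python3 - <<'E'
from h import *
s=r.sense();print(s['tool_pos'],s['gripper_width']);to(s,[.433,.0105,.14],4.5)
E
```

```text
[0.45674556 0.2769812  0.13462452] 0.33900724254178577
delta cm [ 2.03 26.68 -0.54] roll -13.954138940058385 yaw0 -9.45
```

Call:
servo_tool([
  [[0.4,4.5,0],-3],
  [[0.8,9,0],-6],
  [[1.2,14,0],-9],
  [[1.6,19,0],-12],
  [[2,23.5,0],-14],
])

```text
time: 25.4
tool_pos: [0.4375, 0.0397, 0.1335]
tcp_rot: [3.138, 0.127, 0.001]
force: [0.6, -0.1, -0.1]
gripper_width: 0.344
```

```bash
python3 - <<'E'
from h import *
s=r.sense();print(s['tool_pos'],s['gripper_width']);to(s,[.433,.0105,.05],4.5)
E
```

```text
[0.43747988 0.03968652 0.13348583] 0.34350920352122605
delta cm [-0.69  2.87  8.35] roll 0.12446386942153254 yaw0 4.62
```

Call:
servo_tool([
  [[-0.2,2,0],0],
  [[-0.4,3,2],0],
  [[-0.4,3,5],0],
  [[-0.4,3,7.5],0],
  [[-0.4,3,7.5],0],
])

```text
time: 25.9
tool_pos: [0.4345, 0.0114, 0.0561]
tcp_rot: [-3.139, -0.124, 0.007]
force: [-0.5, 0.5, 0.2]
gripper_width: 0.34
```

Call:
servo_tool([
  [[0,0,0],0],
  [[0,0,0],0],
  [[0,0,0],0],
  [[0,0,0],0],
  [[0,0,0],0],
])

```text
time: 26.4
tool_pos: [0.4369, 0.0117, 0.0583]
tcp_rot: [3.139, 0.124, 0.002]
force: [-0.1, -0.3, -0.9]
gripper_width: 0.343
```

```bash
python3 - <<'E'
from h import *
s,im=snap('w18');to(s,[.433,.0105,.022],4.5)
cv2.imwrite('pics/w18c.png',cv2.resize(im[150:350,220:420],None,fx=3,fy=3,interpolation=cv2.INTER_CUBIC))
E
```

```text
[0.4369 0.0117 0.0583] 4.52 26.4
delta cm [-0.4   0.09  3.63] roll 0.02430725612876472 yaw0 4.52
```

View pics/w18c.png

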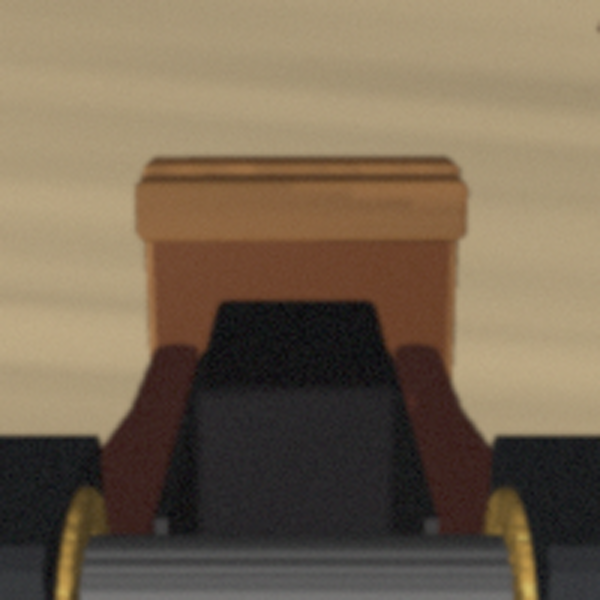

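Call:
servo_tool([
  [[-0.3,0.1,0],0],
  [[-0.3,0.1,1],0],
  [[-0.3,0.1,2],0],
  [[-0.3,0.1,3],0],
  [[-0.3,0.1,3.3],0],
])

```text
time: 26.95
tool_pos: [0.4326, 0.0105, 0.0232]
tcp_rot: [-3.139, -0.124, 0.004]
force: [0.2, 0.6, -0.6]
gripper_width: 0.34
```

Call:
servo_tool([
  [[0,0,0],0],
  [[0,0,0.1],0],
  [[0,0,0.2],0],
  [[0,0,0.2],0],
  [[0,0,0.2],0],
])

```text
time: 27.45
tool_pos: [0.4337, 0.0104, 0.0229]
tcp_rot: [3.139, 0.124, 0.001]
force: [0.3, -0.5, 0.0]
gripper_width: 0.342
```

Call:
servo_tool([
  [[0,0,0.05],0],
  [[0,0,0.1],0],
  [[0,0,0.15],0],
  [[0,0,0.15],0],
  [[0,0,0.15],0],
])

```text
time: 27.95
tool_pos: [0.4338, 0.0104, 0.022]
tcp_rot: [3.138, 0.124, 0.001]
force: [-3.1, 0.2, 11.9]
gripper_width: 0.339
```

Contact at the expected height. Releasing.

Call:
servo_tool([
  [[0,0,-0.05],0],
  [[0,0,-0.05],0],
  [[0,0,-0.05],0],
  [[0,0,-0.05],0],
  [[0,0,-0.05],0],
], jaw=0.3)

```text
time: 28.45
tool_pos: [0.4336, 0.0104, 0.0217]
tcp_rot: [-3.139, -0.124, 0.0]
force: [0.2, -0.3, -0.8]
gripper_width: 0.696
```

Call:
servo_tool([
  [[0,0,-1],0],
  [[0,0,-4],0],
  [[0,0,-8],0],
  [[0,0,-12],0],
  [[-3,0,-16],0],
])

```text
time: 28.95
tool_pos: [0.4058, 0.0089, 0.1842]
tcp_rot: [-3.137, -0.125, -0.004]
force: [-0.3, -0.8, 0.4]
gripper_width: 0.702
```

```bash
python3 - <<'E'
from h import *
s,im=snap('w19');to(s,[.60,-.24,.2],90);to(s,[.60,-.24,.2],-90);print(s['qpos'])
cv2.imwrite('pics/w19c.png',cv2.resize(im[:320],None,fx=1.2,fy=1.2))
E
```

```text
[0.4058 0.0089 0.1842] 4.56 28.95
delta cm [17.39 26.35 -1.58] roll -85.43903179691726 yaw0 4.56
delta cm [17.39 26.35 -1.58] roll 94.56096820308272 yaw0 4.56
[ 0.43095905  0.10616935 -0.60114004  2.09574161  0.07134515  0.95657483
 -1.69973795]
```

View pics/w19c.png

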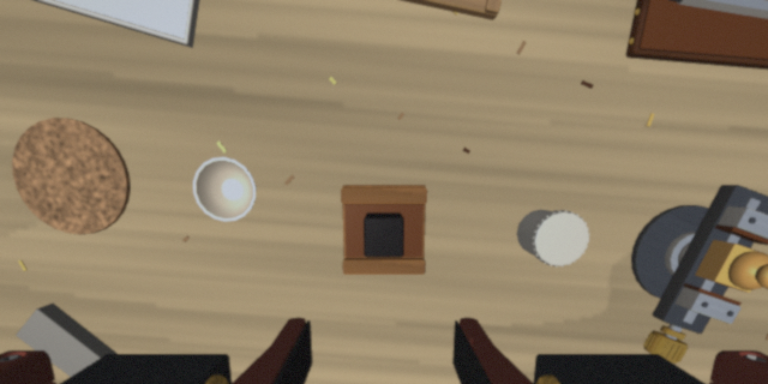

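Call:
servo_tool([
  [[3,3.5,-0.5],8],
  [[6,7,-1],16],
  [[9,10.5,-1.5],24],
  [[12,14,-2],32],
  [[15,17.5,-2],40],
], jaw=0.4)

```text
time: 29.5
tool_pos: [0.5683, -0.156, 0.203]
tcp_rot: [-2.99, 0.966, -0.002]
force: [0.9, 0.2, 0.0]
gripper_width: 0.6
```

```bash
python3 - <<'E'
from h import *
s=r.sense();print(s['tool_pos'],s['qpos']);to(s,[.62,-.19,.20],-90)
E
```

```text
[ 0.56832389 -0.15598964  0.20297741] [ 0.46379289  0.38553667 -0.36768177  1.67967138  0.15227675  1.10319544
 -2.14350954]
delta cm [ 6.18 -0.26  0.31] roll 54.20148001991487 yaw0 -35.8
```

Call:
servo_tool([
  [[1,0,0],-8],
  [[1,0,0],-16],
  [[1,0,0],-24],
  [[1,0,0],-32],
  [[1,0,0],-40],
])

```text
time: 30.0
tool_pos: [0.5749, -0.1601, 0.202]
tcp_rot: [-3.138, -0.133, 0.0]
force: [-0.2, 0.2, 0.1]
gripper_width: 0.596
```

Call:
servo_tool([
  [[0,0,0],-8],
  [[0,0,0],-16],
  [[0,0,0],-24],
  [[0,0,0],-32],
  [[0,0,0],-40],
])

```text
time: 30.5
tool_pos: [0.5749, -0.1602, 0.2021]
tcp_rot: [-2.904, -1.199, 0.0]
force: [-0.1, 0.3, -0.1]
gripper_width: 0.602
```

```bash
python3 - <<'E'
from h import *
s=r.sense();print(s['tool_pos'],s['qpos']);to(s,[.615,-.285,.20],89)
E
```

```text
[ 0.57489688 -0.16017052  0.20212114] [ 0.66838678  0.45229904 -0.65518385  1.6469351   0.29670711  1.14412379
 -0.84989968]
delta cm [-5.96 11.68  0.21] roll -44.12796733799814 yaw0 44.87
```

Call:
servo_tool([
  [[-1.2,2.3,0],-8],
  [[-2.4,4.7,0],-16],
  [[-3.6,7,0],-24],
  [[-4.8,9.4,0],-32],
  [[-6,11.7,0],-40],
])

```text
time: 31.0
tool_pos: [0.6144, -0.2869, 0.2021]
tcp_rot: [-2.319, -2.119, -0.0]
force: [0.3, 0.9, -0.6]
gripper_width: 0.597
```

Call:
servo_tool([
  [[0,0,0],-4],
  [[0,0,0],-4],
  [[0,0,0],-4],
  [[0,0,0],-4],
  [[0,0,0],-4],
])

```text
time: 31.5
tool_pos: [0.6145, -0.2851, 0.2022]
tcp_rot: [2.25, 2.192, -0.0]
force: [0.2, 0.2, 0.9]
gripper_width: 0.6
```

```bash
python3 - <<'E'
from h import *
s,im=snap('w20');print(s['qpos'])
E
```

```text
[ 0.6145 -0.2851  0.2022] 88.53 31.5
[ 0.84147146  0.6257178  -0.76784874  1.42967846  0.44140846  1.26257084
  0.00947859]
```

View pics/w20.png

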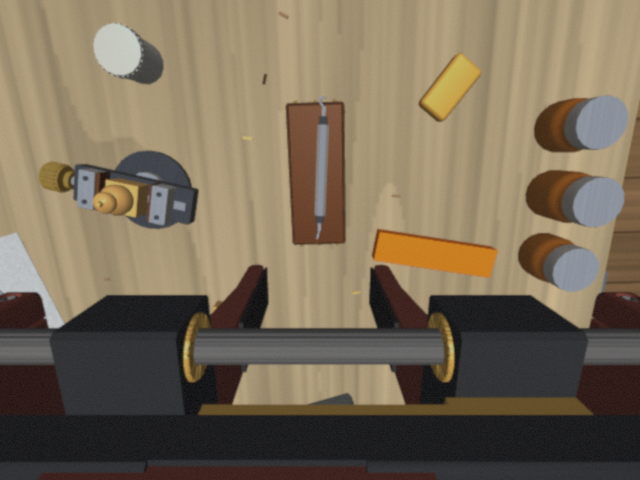

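```bash
python3 - <<'E'
from h import *
im=cv2.imread('pics/w20.png')
cv2.imwrite('pics/w20c.png',cv2.resize(im[85:255,270:370],None,fx=3.5,fy=3.5,interpolation=cv2.INTER_CUBIC))
E
```

```text
(no output)
```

View pics/w20c.png

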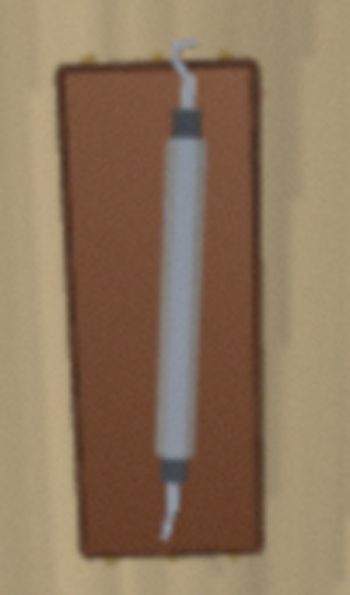

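```bash
python3 - <<'E'
from h import *
s,C=load('w20');f=lambda p:(p[0]/3.5+270,p[1]/3.5+85)
def ang(a,b): d=b-a;return np.degrees(np.arctan2(d[1],d[0])).round(1),np.linalg.norm(d).round(4)
k=[plane(C,f(p),.016) for p in [(60,67),(255,62),(262,553),(82,556)]];print('rest',np.mean(k,0).round(4),[ang(k[i],k[(i+1)%4]) for i in range(4)])
p=[plane(C,f(q),.023) for q in [(187,110),(174,483)]];print('pick',np.mean(p,0).round(4),ang(p[1],p[0]))
c=np.mean(p,0)
S=cam('scene');D=cam('side')
ff=lambda p:(p[0]/3+140,p[1]/2.85+210);g=lambda p:(p[0]/3.3+240,p[1]/3.3+230)
e1=tri(S,ff((487,372)),D,g((470,297)));e2=tri(S,ff((360,496)),D,g((541,424)));print(e1,e2)
w=[tri(C,f((187,110)),D,g((470,297))),tri(C,f((174,483)),D,g((541,424)))];print(w)
to(s,[c[0],c[1],.05],ang(p[1],p[0])[0])
E
```

```text
rest [ 0.6148 -0.2444  0.016 ] [(np.float64(-0.0), np.float64(0.056)), (np.float64(-89.5), np.float64(0.1464)), (np.float64(179.5), np.float64(0.0573)), (np.float64(90.0), np.float64(0.146))]
pick [ 0.6195 -0.2386  0.023 ] (np.float64(86.7), np.float64(0.1084))
(array([ 0.62632745, -0.18271818,  0.01960013]), np.float64(0.006695940508650157)) (array([ 0.61795624, -0.28865971,  0.02080255]), np.float64(0.002087734802296699))
[(array([ 0.62429682, -0.18530357,  0.01909261]), np.float64(0.003950674343082847)), (array([ 0.61618828, -0.29228158,  0.02480933]), np.float64(0.00029906695794109826))]
delta cm [ 4.66  0.37 15.22] roll 1.8267402285816559 yaw0 88.53
```

Call:
servo_tool([
  [[1.5,0.1,2],0.9],
  [[3,0.2,5],1.8],
  [[4.6,0.4,9],1.8],
  [[4.6,0.4,13],1.8],
  [[4.6,0.4,16],1.8],
])

```text
time: 32.05
tool_pos: [0.6189, -0.2388, 0.0397]
tcp_rot: [-2.282, -2.158, 0.001]
force: [0.5, -0.6, -0.1]
gripper_width: 0.602
```

Call:
servo_tool([
  [[0,0,0.5],0],
  [[0,0,1],0],
  [[0,0,1.5],0],
  [[0,0,2],0],
  [[0,0,2],0],
])

```text
time: 32.55
tool_pos: [0.6198, -0.2402, 0.0222]
tcp_rot: [2.284, 2.156, 0.0]
force: [-0.5, -0.2, -0.0]
gripper_width: 0.597
```

```bash
python3 - <<'E'
from h import *
s,im=snap('w21');to(s,[.6195,-.2386,.0125],86.7)
C=cam('scene');p=proj(C,s['tool_pos']).astype(int)
i2=optics.camera('scene')[:,:,::-1];x,y=p[0]-50,p[1]-50
cv2.imwrite('pics/w21c.png',np.hstack([cv2.resize(im[160:360,260:380],(360,600),interpolation=cv2.INTER_CUBIC),cv2.resize(i2[y+15:y+85,x+25:x+75],(429,600),interpolation=cv2.INTER_CUBIC)]))
E
```

```text
[ 0.6198 -0.2402  0.0222] 86.71 32.55
delta cm [ 0.16 -0.04  0.97] roll 0.007461914333021014 yaw0 86.71
```

View pics/w21c.png

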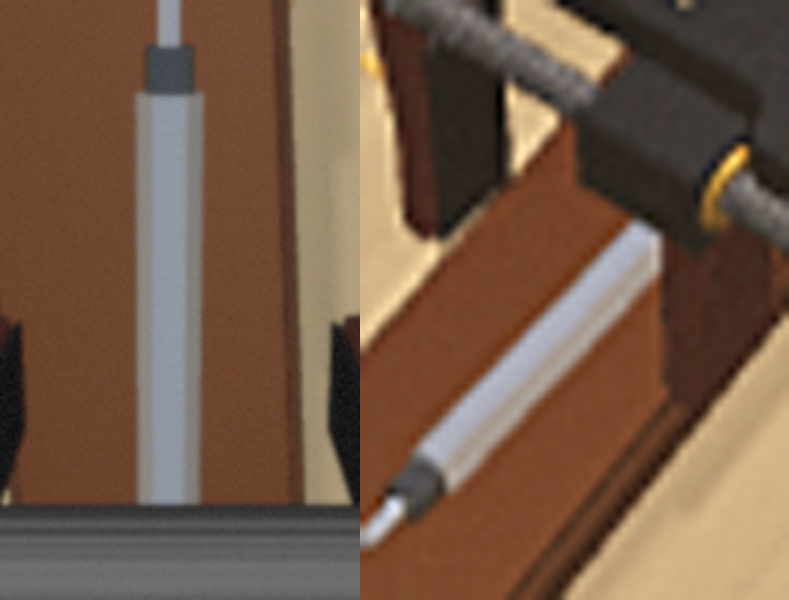

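Call:
servo_tool([
  [[0.1,-0.1,0.3],0],
  [[0.1,-0.1,0.6],0],
  [[0.1,-0.1,0.9],0],
  [[0.1,-0.1,0.9],0],
  [[0.1,-0.1,0.9],0],
])

```text
time: 33.15
tool_pos: [0.6186, -0.2389, 0.0126]
tcp_rot: [-2.284, -2.157, 0.0]
force: [-0.1, -0.3, -0.0]
gripper_width: 0.604
```

Call:
servo_tool([
  [[0,0,0],0],
  [[0,0,0],0],
  [[0,0,0],0],
  [[0,0,0],0],
  [[0,0,0],0],
], jaw=1, grip_force=15)

```text
time: 33.65
tool_pos: [0.6186, -0.2389, 0.0128]
tcp_rot: [2.284, 2.157, -0.0]
force: [0.5, -0.6, 0.5]
gripper_width: 0.181
```

Call:
servo_tool([
  [[0,0,0],0],
  [[0,0,0],0],
  [[0,0,0],0],
  [[0,0,0],0],
  [[0,0,0],0],
])

```text
time: 34.15
tool_pos: [0.6187, -0.2389, 0.0128]
tcp_rot: [2.284, 2.157, -0.0]
force: [-0.1, -0.9, 0.8]
gripper_width: 0.122
```

Call:
servo_tool([
  [[0,0,-0.5],0],
  [[0,0,-2],0],
  [[0,0,-6],0],
  [[0,0,-11],0],
  [[0,0,-16],0],
])

```text
time: 34.65
tool_pos: [0.6184, -0.2385, 0.1755]
tcp_rot: [-2.283, -2.158, -0.001]
force: [0.9, 0.4, 0.5]
gripper_width: 0.123
```

```bash
python3 - <<'E'
from h import *
s,im=snap('w22');print(s['gripper_width']);to(s,[.615,.195,.17],79.5)
E
```

```text
[ 0.6184 -0.2385  0.1755] 86.76 34.65
0.12317122914293747
delta cm [43.26 -2.79  0.57] roll 7.257116389428234 yaw0 86.76
```

View pics/w22.png

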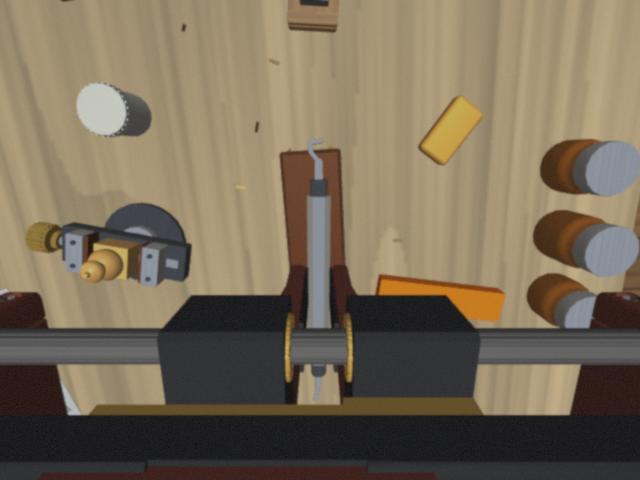

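Pick held level. Carry it to the tray.

Call:
servo_tool([
  [[4,-0.3,0],2],
  [[8.5,-0.6,0],4],
  [[13,-0.9,0],6],
  [[17.5,-1.2,0],7],
  [[22,-1.4,0],7],
])

```text
time: 35.2
tool_pos: [0.6171, -0.0167, 0.1741]
tcp_rot: [2.411, 2.012, 0.001]
force: [0.4, -0.2, -0.0]
gripper_width: 0.121
```

```bash
python3 - <<'E'
from h import *
s,im=snap('w23');print(s['gripper_width']);to(s,[.615,.195,.17],79.5)
E
```

```text
[ 0.6171 -0.0167  0.1741] 79.69 35.2
0.12103505304741809
delta cm [20.79 -4.    0.4 ] roll 0.18522358058456234 yaw0 79.69
```

View pics/w23.png

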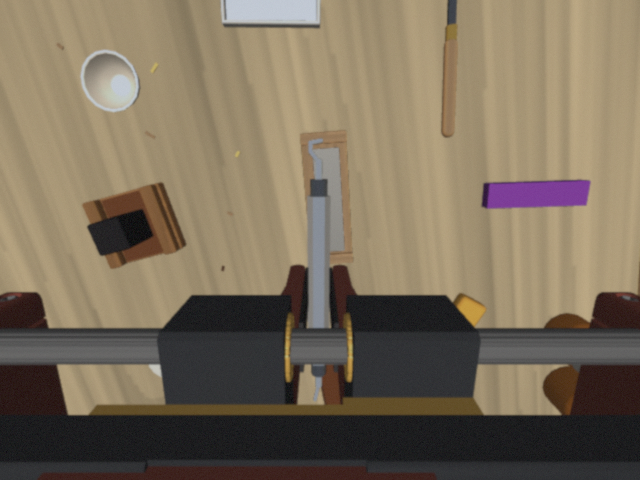

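Call:
servo_tool([
  [[4,-0.8,0],0],
  [[8,-1.6,0],0],
  [[12,-2.4,0],0],
  [[16,-3.2,0],0],
  [[19,-4,0],0],
])

```text
time: 35.75
tool_pos: [0.6114, 0.1787, 0.174]
tcp_rot: [-2.409, -2.016, -0.003]
force: [0.5, 0.6, -0.4]
gripper_width: 0.123
```

```bash
python3 - <<'E'
from h import *
s,im=snap('w24');print(s['gripper_width'])
E
```

```text
[0.6114 0.1787 0.174 ] 79.85 35.75
0.12287106634583328
```

View pics/w24.png

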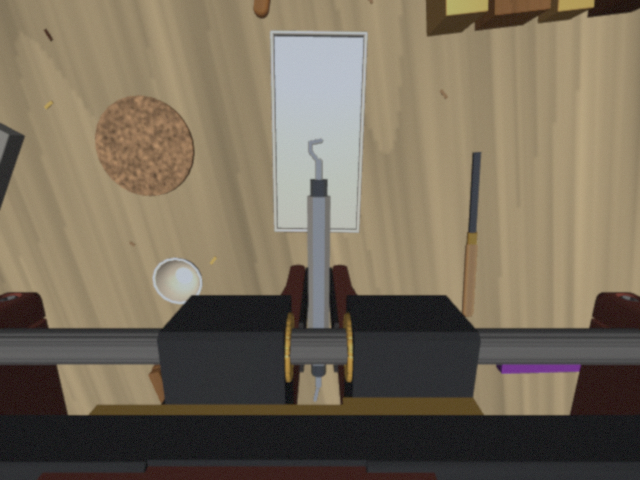

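```bash
python3 - <<'E'
from h import *
s,C=load('w24')
def ang(a,b): d=b-a;return np.degrees(np.arctan2(d[1],d[0])).round(1),np.linalg.norm(d).round(4)
k=[plane(C,p,.010) for p in [(271,32),(366,33),(358,232),(275,231)]];m=np.mean(k,0);print(m,[ang(k[i],k[(i+1)%4]) for i in range(4)])
to(s,[m[0],m[1],.03],80.5)
# height check of rim: near corners seen from scene view
s0=cam('scene');print(tri(C,(275,231),s0,(370,218)),plane(s0,(403,242),.01),k)
E
```

```text
[0.62498327 0.25662079 0.01      ] [(np.float64(-10.6), np.float64(0.0854)), (np.float64(-100.7), np.float64(0.1842)), (np.float64(169.2), np.float64(0.0859)), (np.float64(79.2), np.float64(0.1839))]
delta cm [ 7.89 -0.05 14.41] roll -0.654901826363357 yaw0 79.85
(array([0.56682915, 0.17686803, 0.02366878]), np.float64(0.0023144055051873276)) [0.65432511 0.1599317  0.01      ] [array([0.60016155, 0.35489668, 0.01      ]), array([0.68412494, 0.33914508, 0.01      ]), array([0.6500235 , 0.15814026, 0.01      ]), array([0.56562309, 0.17430116, 0.01      ])]
```

Call:
servo_tool([
  [[4,0,0],0],
  [[7.9,0,2],0],
  [[7.9,0,6],0],
  [[7.9,0,10],0],
  [[7.9,0,14],0],
])

```text
time: 36.3
tool_pos: [0.6263, 0.2535, 0.0323]
tcp_rot: [2.41, 2.014, 0.002]
force: [0.1, 0.1, -0.4]
gripper_width: 0.126
```

Call:
servo_tool([
  [[0,0,0.5],0],
  [[0,0,1.2],0],
  [[0,0,1.8],0],
  [[0,0,2.2],0],
  [[0,0,2.2],0],
])

```text
time: 36.8
tool_pos: [0.6264, 0.2534, 0.0116]
tcp_rot: [2.411, 2.013, 0.002]
force: [-0.5, -0.3, 0.8]
gripper_width: 0.125
```

```bash
python3 - <<'E'
from h import *
s=r.sense();to(s,[.625,.2566,.0],80);print(s['tool_pos'],s['force'])
E
```

```text
delta cm [ 0.29 -0.2   1.16] roll -0.2859830887969679 yaw0 79.71
[0.62642215 0.25342068 0.01164301] [-0.45686501 -0.33200894  0.7562081 ]
```

Call:
servo_tool([
  [[0.2,-0.1,0.3],0],
  [[0.2,-0.1,0.6],0],
  [[0.2,-0.1,0.8],0],
  [[0.2,-0.1,0.9],0],
  [[0.2,-0.1,0.9],0],
])

```text
time: 37.3
tool_pos: [0.6252, 0.2554, 0.0015]
tcp_rot: [-2.411, -2.014, 0.0]
force: [0.4, 1.1, -1.1]
gripper_width: 0.123
```

Call:
servo_tool([
  [[0,0,0.1],0],
  [[0,0,0.15],0],
  [[0,0,0.15],0],
  [[0,0,0.15],0],
  [[0,0,0.15],0],
])

```text
time: 37.8
tool_pos: [0.6253, 0.2555, 0.0003]
tcp_rot: [2.411, 2.014, 0.0]
force: [-0.3, -0.1, -0.3]
gripper_width: 0.12
```

Call:
servo_tool([
  [[0,0,0.05],0],
  [[0,0,0.1],0],
  [[0,0,0.1],0],
  [[0,0,0.1],0],
  [[0,0,0.1],0],
])

```text
time: 38.3
tool_pos: [0.6253, 0.2556, -0.0002]
tcp_rot: [2.411, 2.013, 0.0]
force: [-1.4, -1.2, 5.5]
gripper_width: 0.121
```

Contact. Release with a small opening.

Call:
servo_tool([
  [[0,0,0],0],
  [[0,0,0],0],
  [[0,0,0],0],
  [[0,0,-0.2],0],
  [[0,0,-0.5],0],
], jaw=0.6)

```text
time: 38.8
tool_pos: [0.6251, 0.2554, 0.0041]
tcp_rot: [-2.411, -2.013, 0.001]
force: [-1.4, -0.3, 0.3]
gripper_width: 0.398
```

Call:
servo_tool([
  [[0,0,-2],0],
  [[-1,0,-6],0],
  [[-5,0,-10],0],
  [[-9,0,-14],0],
  [[-13,0,-16],0],
])

```text
time: 39.3
tool_pos: [0.6034, 0.1346, 0.1646]
tcp_rot: [2.408, 2.016, 0.006]
force: [0.1, 0.0, 0.4]
gripper_width: 0.395
```

```bash
python3 - <<'E'
from h import *
s,im=snap('w25');print(s['gripper_width']);to(s,[.63,-.045,.17],85)
E
```

```text
[0.6034 0.1346 0.1646] 79.86 39.3
0.3953035407477983
delta cm [-17.21   5.78  -0.56] roll -5.136213559361039 yaw0 79.86
```

View pics/w25.png

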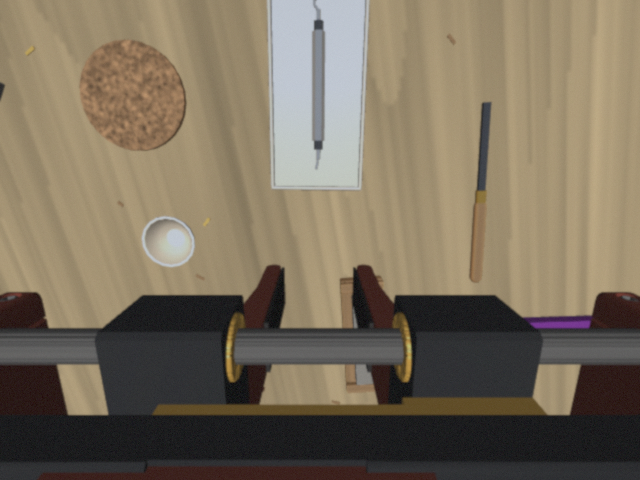

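Pick lies lengthwise in the tray. Now the stone.

Call:
servo_tool([
  [[-4,1.4,0],-2],
  [[-8.5,2.8,0],-4],
  [[-13,4.3,0],-5],
  [[-17.2,5.8,0],-5],
  [[-17.2,5.8,0],-5],
], jaw=0.4)

```text
time: 39.85
tool_pos: [0.6304, -0.0548, 0.161]
tcp_rot: [2.33, 2.102, -0.004]
force: [-0.5, -0.5, -0.3]
gripper_width: 0.599
```

```bash
python3 - <<'E'
from h import *
s,im=snap('w26');print(s['gripper_width'])
cv2.imwrite('pics/w26c.png',cv2.resize(im[90:260,270:370],None,fx=3.5,fy=3.5,interpolation=cv2.INTER_CUBIC))
E
```

```text
[ 0.6304 -0.0548  0.161 ] 84.13 39.85
0.5988464755387329
```

View pics/w26c.png

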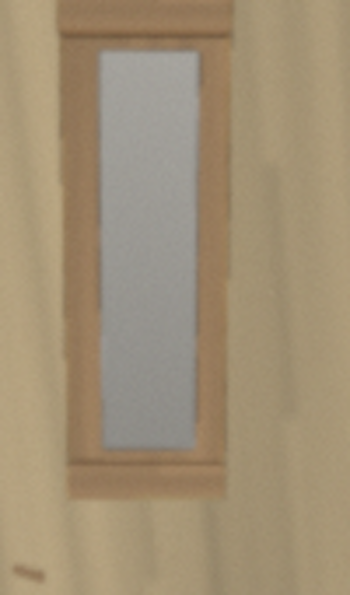

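```bash
python3 - <<'E'
from h import *
s,C=load('w26');f=lambda p:(p[0]/3.5+270,p[1]/3.5+90)
def ang(a,b): d=b-a;return np.degrees(np.arctan2(d[1],d[0])).round(1),np.linalg.norm(d).round(4)
k=[plane(C,f(p),.027) for p in [(99,50),(197,50),(195,448),(101,448)]];m=np.mean(k,0);print(m,[ang(k[i],k[(i+1)%4]) for i in range(4)])
S=cam('scene');ff=lambda p:(p[0]/3+140,p[1]/2.85+210)
for a,b in [((101,448),(593,230)),((99,50),(682,147)),((197,50),(714,156)),((195,448),(621,240))]: print(tri(C,f(a),S,ff(b)))
to(s,[m[0],m[1],.05],84.4)
E
```

```text
[0.63126787 0.00156488 0.027     ] [(np.float64(-5.8), np.float64(0.024)), (np.float64(-95.8), np.float64(0.0995)), (np.float64(174.2), np.float64(0.0251)), (np.float64(83.6), np.float64(0.0995))]
(array([ 0.61485045, -0.04706591,  0.02129312]), np.float64(0.003762456946674496))
(array([0.62495917, 0.05312943, 0.02197836]), np.float64(0.0012731755374391226))
(array([0.64923433, 0.0500173 , 0.02858983]), np.float64(0.0017693389582509051))
(array([ 0.63821841, -0.04932545,  0.02671338]), np.float64(0.0005240050727254753))
delta cm [ 5.66 -0.5  11.07] roll -0.2741761572305563 yaw0 84.13
```

Call:
servo_tool([
  [[2,-0.2,1],0],
  [[4,-0.4,4],0],
  [[5.6,-0.5,8],0],
  [[5.6,-0.5,11],0],
  [[5.6,-0.5,13],0],
])

```text
time: 40.4
tool_pos: [0.6286, 0.0134, 0.0294]
tcp_rot: [-2.316, -2.12, 0.001]
force: [0.1, -0.2, 0.0]
gripper_width: 0.598
```

Call:
servo_tool([
  [[0,0,0.3],0],
  [[0,0,0.6],0],
  [[0,0,0.9],0],
  [[0,0,0.9],0],
  [[0,0,0.9],0],
])

```text
time: 40.9
tool_pos: [0.6303, 0.0104, 0.0225]
tcp_rot: [2.321, 2.116, 0.002]
force: [-0.8, 0.3, -0.1]
gripper_width: 0.602
```

```bash
python3 - <<'E'
from h import *
s,im=snap('w27');to(s,[.6313,.0016,.0115],84.2)
C=cam('scene');p=proj(C,s['tool_pos']).astype(int)
i2=optics.camera('scene')[:,:,::-1];x,y=p[0]-50,p[1]-50
cv2.imwrite('pics/w27c.png',np.hstack([cv2.resize(im[160:360,260:380],(360,600),interpolation=cv2.INTER_CUBIC),cv2.resize(i2[y+15:y+85,x+25:x+75],(429,600),interpolation=cv2.INTER_CUBIC)]))
E
```

```text
[0.6303 0.0104 0.0225] 84.71 40.9
delta cm [-0.87  0.18  1.1 ] roll 0.5093360989956182 yaw0 84.71
```

View pics/w27c.png

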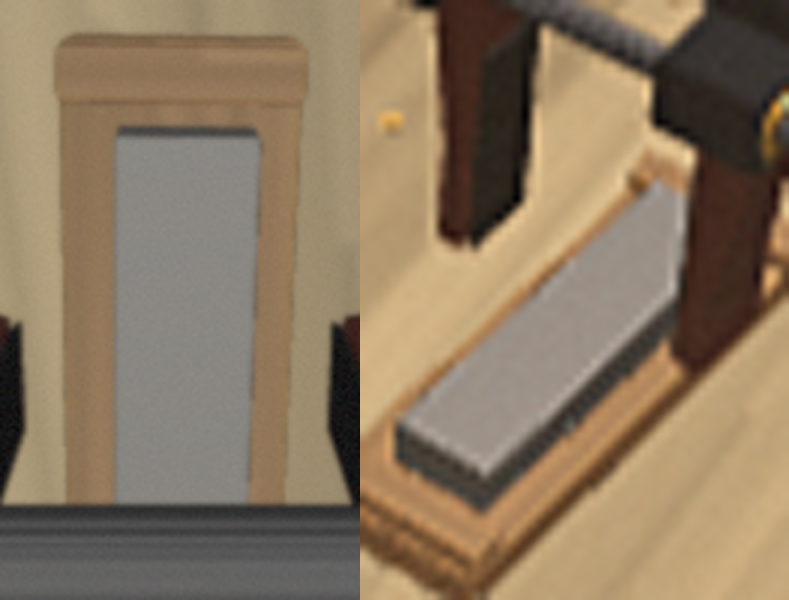

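```bash
python3 - <<'E'
from h import *
s,C=load('w27')
a=plane(C,(299.3,205.7),.027);b=plane(C,(346,205.7),.027);d=b-a;d/=np.linalg.norm(d);u=np.array([-d[1],d[0],0]);m=(a+b)/2-u*.05
print(a,b,np.linalg.norm(b-a),np.degrees(np.arctan2(u[1],u[0])),m);to(s,[m[0],m[1],.0115])
E
```

```text
[0.62475906 0.05213868 0.027     ] [0.64837188 0.04996292 0.027     ] 0.02371285105102743 84.73544740034797 [0.63197775 0.00126171 0.027     ]
delta cm [-0.9   0.25  1.1 ] roll None yaw0 84.71
```

Call:
servo_tool([
  [[-0.5,0.1,0],0],
  [[-0.9,0.2,0.4],0],
  [[-0.9,0.2,0.8],0],
  [[-0.9,0.2,1.1],0],
  [[-0.9,0.2,1.1],0],
])

```text
time: 41.5
tool_pos: [0.6304, 0.0013, 0.0097]
tcp_rot: [-2.321, -2.116, 0.001]
force: [0.3, 0.2, 0.0]
gripper_width: 0.6
```

Call:
servo_tool([
  [[0,0,0],0],
  [[0,0,0],0],
  [[0,0,0],0],
  [[0,0,0],0],
  [[0,0,0],0],
], jaw=1, grip_force=25)

```text
time: 42.0
tool_pos: [0.631, 0.0014, 0.0106]
tcp_rot: [2.321, 2.117, 0.0]
force: [0.5, 0.9, 0.1]
gripper_width: 0.278
```

Call:
servo_tool([
  [[0,0,0],0],
  [[0,0,0],0],
  [[0,0,0],0],
  [[0,0,0],0],
  [[0,0,0],0],
])

```text
time: 42.5
tool_pos: [0.631, 0.0014, 0.0106]
tcp_rot: [2.321, 2.117, 0.0]
force: [0.2, 0.1, 1.6]
gripper_width: 0.277
```

Call:
servo_tool([
  [[0,0,-0.5],0],
  [[0,0,-2],0],
  [[0,0,-5],0],
  [[0,0,-8],0],
  [[0,0,-10],0],
])

```text
time: 43.0
tool_pos: [0.6317, 0.0016, 0.1137]
tcp_rot: [2.32, 2.116, 0.003]
force: [-0.2, -0.3, -0.6]
gripper_width: 0.279
```

```bash
python3 - <<'E'
from h import *
s=r.sense();print(s['tool_pos'],s['gripper_width']);to(s,[.6148,-.2444,.11],89.8)
E
```

```text
[0.63167765 0.00163244 0.11374908] 0.2788883759328335
delta cm [-24.65   0.58   0.37] roll -5.064170768022279 yaw0 84.74
```

Call:
servo_tool([
  [[-4,0.1,0],-1],
  [[-8.5,0.2,0],-2],
  [[-13,0.3,0],-3],
  [[-17.5,0.4,0],-4],
  [[-22,0.5,0],-5],
])

```text
time: 43.5
tool_pos: [0.6154, -0.2201, 0.1118]
tcp_rot: [2.225, 2.216, 0.0]
force: [0.8, 0.0, -1.3]
gripper_width: 0.281
```

Call:
servo_tool([
  [[-1.5,0,0],0],
  [[-2.5,0,1],0],
  [[-2.5,0,4],0],
  [[-2.5,0,7],0],
  [[-2.5,0,7],0],
])

```text
time: 44.0
tool_pos: [0.613, -0.2407, 0.0365]
tcp_rot: [-2.219, -2.214, 0.004]
force: [-0.4, -0.7, -0.7]
gripper_width: 0.285
```

Call:
servo_tool([
  [[0,0,0],0],
  [[0,0,0],0],
  [[0,0,0],0],
  [[0,0,0],0],
  [[0,0,0],0],
])

```text
time: 44.5
tool_pos: [0.6159, -0.2434, 0.0413]
tcp_rot: [2.226, 2.215, 0.0]
force: [-0.4, -0.2, -2.0]
gripper_width: 0.28
```

```bash
python3 - <<'E'
from h import *
s,im=snap('w28');print(s['gripper_width']);to(s,[.6148,-.2444,.0126],89.8)
C=cam('scene');p=proj(C,s['tool_pos']).astype(int)
i2=optics.camera('scene')[:,:,::-1];x,y=p[0]-50,p[1]-50
cv2.imwrite('pics/w28c.png',np.hstack([cv2.resize(im[100:360,240:400],(369,600),interpolation=cv2.INTER_CUBIC),cv2.resize(i2[y+15:y+85,x+25:x+75],(429,600),interpolation=cv2.INTER_CUBIC)]))
E
```

```text
[ 0.6159 -0.2434  0.0413] 89.72 44.5
0.2801556517809004
delta cm [-0.1  -0.11  2.87] roll -0.0806012499524229 yaw0 89.72
```

View pics/w28c.png

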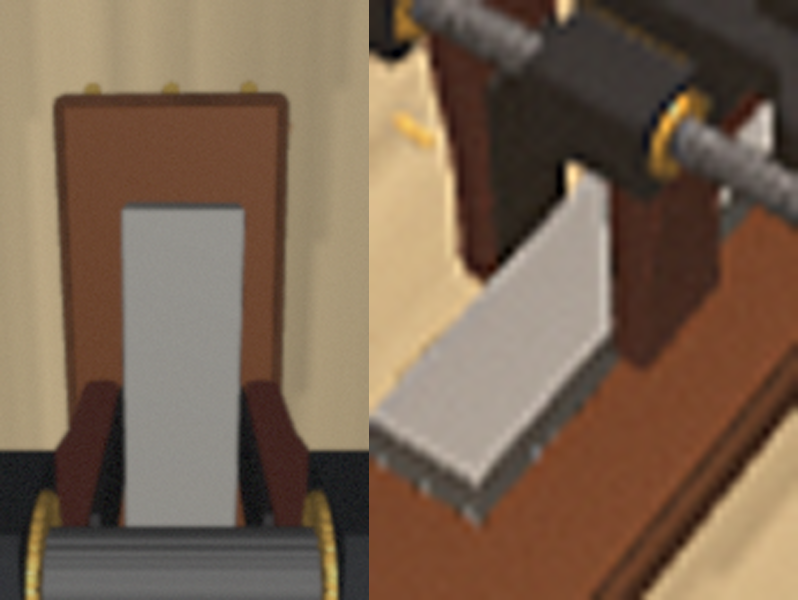

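Well aligned over the rest. Lowering to contact.

Call:
servo_tool([
  [[-0.1,-0.1,0.7],0],
  [[-0.1,-0.1,1.4],0],
  [[-0.1,-0.1,2],0],
  [[-0.1,-0.1,2.5],0],
  [[-0.1,-0.1,2.5],0],
])

```text
time: 45.1
tool_pos: [0.6139, -0.244, 0.0143]
tcp_rot: [-2.225, -2.215, 0.001]
force: [-0.1, 0.5, -1.0]
gripper_width: 0.283
```

Call:
servo_tool([
  [[0,0,0.1],0],
  [[0,0,0.2],0],
  [[0,0,0.2],0],
  [[0,0,0.2],0],
  [[0,0,0.2],0],
])

```text
time: 45.6
tool_pos: [0.6147, -0.2443, 0.0137]
tcp_rot: [2.227, 2.216, 0.0]
force: [-0.2, -0.2, -1.0]
gripper_width: 0.28
```

Call:
servo_tool([
  [[0,0,0.05],0],
  [[0,0,0.1],0],
  [[0,0,0.15],0],
  [[0,0,0.15],0],
  [[0,0,0.15],0],
])

```text
time: 46.1
tool_pos: [0.6146, -0.2443, 0.0126]
tcp_rot: [2.227, 2.216, -0.0]
force: [-2.3, 0.1, 5.3]
gripper_width: 0.28
```

Call:
servo_tool([
  [[0,0,0],0],
  [[0,0,0],0],
  [[0,0,0],0],
  [[0,0,0],0],
  [[0,0,-0.2],0],
], jaw=0.4)

```text
time: 46.6
tool_pos: [0.6143, -0.2442, 0.0137]
tcp_rot: [-2.226, -2.216, 0.0]
force: [-0.5, -0.6, -1.0]
gripper_width: 0.598
```

Call:
servo_tool([
  [[0,0,-2],0],
  [[0,0,-6],0],
  [[0,0,-10],0],
  [[-2,0,-14],0],
  [[-5,0,-18],0],
])

```text
time: 47.1
tool_pos: [0.6148, -0.2922, 0.1963]
tcp_rot: [-2.222, -2.221, -0.002]
force: [1.5, -0.1, 0.2]
gripper_width: 0.599
```

```bash
python3 - <<'E'
from h import *
s,im=snap('w29');print(s['gripper_width'])
for n in ['scene','side']: cv2.imwrite(f'pics/{n}29.png',optics.camera(n)[:,:,::-1])
E
```

```text
[ 0.6148 -0.2922  0.1963] 89.97 47.1
0.598969984340752
```

View pics/w29.png

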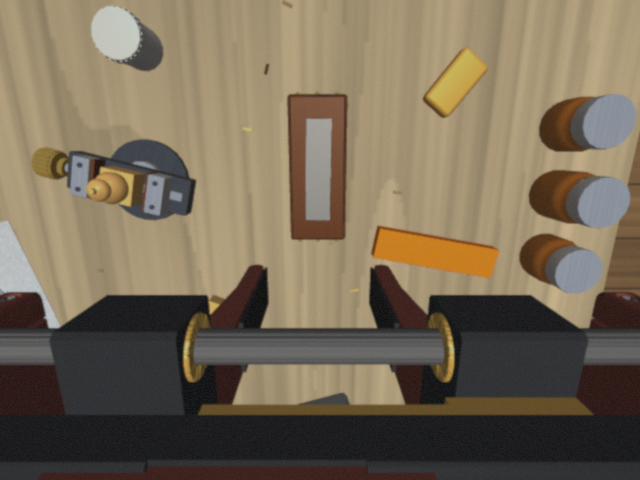

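View pics/scene29.png

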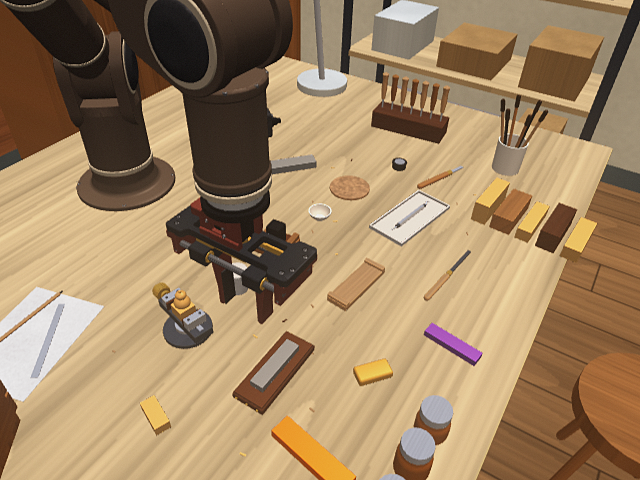

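```bash
python3 - <<'E'
from h import *
def ang(a,b): d=b-a;return np.degrees(np.arctan2(d[1],d[0])).round(1)
def loc(p,c,y):
    y=np.radians(y);d=(p-np.array(c))[:2]*1000;return (np.array([[np.cos(y),np.sin(y)],[-np.sin(y),np.cos(y)]])@d).round(1)
s,C=load('w16');f=lambda p:(p[0]/3+220,p[1]/3+120)
g=np.mean([plane(C,f(p),.066) for p in [(245,183),(351,183),(350,287),(248,288)]],0);ck=np.mean([plane(C,f(p),.064) for p in [(236,93),(360,93),(236,368),(353,370)]],0)
print('gourd in jaw mm',loc(g,ck,-13.7),loc(g,[.432,-.2553,0],-13.7))
s,C=load('w19');f=lambda p:(p[0]/1.2,p[1]/1.2)
b=np.mean([plane(C,f(p),.060) for p in [(364,216),(404,216),(404,257),(365,257)]],0);print('blank in cradle',loc(b,[.4332,.0102,0],4.7))
s,C=load('w25');a=plane(C,(318,148),.008);b=plane(C,(319,22),.008);print('pick in tray',loc((a+b)/2,[.625,.2566,0],79.5),ang(a,b))
s,C=load('w29');k=[plane(C,p,.029) for p in [(305,119),(331,119),(330,220),(306,220)]];q=[plane(C,p,.016) for p in [(290,96),(346,96),(344,238),(292,238)]];print('stone on rest',loc(np.mean(k,0),np.mean(q,0),90),ang(k[3],k[0]))
S,D=cam('scene'),cam('side');d=r.sense();print(d['tool_pos'],d['time'])
s0,C0=load('w1');print('can',plane(C0,(199,187),.048),plane(C,(118,34),.048))
E
```

```text
gourd in jaw mm [ 0.2 -0.7] [ 0.3 -1.7]
blank in cradle [ 0.5 -1. ]
pick in tray [-0.  -1.3] 79.4
stone on rest [0.1 0. ] 90.0
[ 0.61524712 -0.29720417  0.19697851] 47.25
can [ 0.44122698 -0.1289488   0.048     ] [ 0.44358157 -0.12729764  0.048     ]
```

All within a few mm, and the canister is where it was. Handing in.

```bash
python3 -c "
from h import *
print(job.finish_job())"
```

```text
the job is handed in; nothing more can be done
None
```

The changeover is done and handed in at about 47 s of the 122 s allowed; no verdict was reported. I parked the blank on the cork pad, then moved the gourd to the jaw, the blank to the cradle, the pick to the tray and the stone to the rest.

Last image checks (limits are those in the task):

| Piece | Offset from target | Other |
|---|---|---|
| Gourd in jaw | less than 2 mm | upright and square |
| Blank in cradle | about 1 mm | upright |
| Pick in tray | about 1 mm | in line with the tray |
| Stone on rest | under 1 mm | along it |
| Canister | apparent shift about 3 mm, around calibration accuracy | standing |

The gourd, blank and pick figures come from the wrist view taken just after each was set down. A last scene picture shows the gourd, pick and stone still in place and the gripper clear of everything, but the arm hides the cradle, so the blank was not seen again.

**What disagreed:**
- **Tip position:** The fingertips measured about 6 mm above the reported TCP, not 25 mm below it as stated. My first grip on the blank therefore closed empty above it. I used the measured offset from then on, and contact heights agreed to about 1 mm.
- **Stone height:** Two-view heights for the stone's top came out at 21–29 mm against 27 mm expected. I went by the expected value, and contact at placing agreed with it.

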